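Turn out the pressed feed cakes

TASK

Turn out the pressed feed cakes: lift the steel cover off the mould and lay it flat on the white cutting board, then push the mould's lever down until it clicks and stays down by itself, which raises the cakes. Take every cake out of the mould and lay them all in the steel tray in one layer, none on top of another. Then lift the lever back up so that it stays up, and put the cover back squarely on the mould, leaving the tub, the dish and the spoon where they are.

Things in the scene. Friction and masses are not known exactly. Their poses are not given: they have to be found in the camera images.
- mould: Fixed aluminium mould, 100 (x) by 236 mm (y), top deck 98 mm above the bench. Origin: centre of its underside; -x is the lever side, towards the robot. Four open cavities in a row at y = -84, -28, 28, 84 mm, x = 0, each 55 (x) by 43 (y) mm. Their floors are the ejector's pads, 34 mm below the deck, 6.5 mm below it when the lever is down. Cheeks at y = +-70 mm, x = -62 to -145 mm, are 86 mm high.
- lever (a joint): The mould's ejector lever, rad: 0 up, 0.45 fully down at its stop. Sprung upwards; a roller detent holds it down by itself once it is past about 0.38 (push it to the stop); let go before about 0.32 it springs back to 0. Pushing takes up to about 13 N at the grip, pulling it up out of the detent about 11 N; pulled above about 0.32 it goes up by itself. Down, it holds all the cakes 27 mm higher.
- lever_grip (a point): Middle of the lever's cross grip, a black round bar 20 mm thick along the mould's y, 100 mm clear between the two side arms that run from its ends to the pivot. It swings on a 140 mm radius about the pivot: 121 mm above the bench and 212 mm in front (-x) of the mould's origin when up, 59 mm and 216 mm when down. Press it from above, or pinch it from above across the mould's x.
- lever_pivot (a point): Middle of the lever's pivot line (fixed to the mould): 78 mm in front of the mould's origin (its -x), 80 mm above the bench; the line runs along the mould's y.
- cover: Loose steel cover, 112 (x) by 236 mm (y), 0.22 to 0.37 kg: 3 mm sheet, 10 mm flanges turned down along both long edges, 107 mm apart inside: 3.5 mm play each side of the block. Origin: centre of its underside, level with the flanges' lower edges; z up. Fitted on the mould its axes are parallel to the mould's and its origin is 88 mm above the bench; on the board it is at the board's top, 15 mm.
- cover_handle (a point): Centre of the cover's handle bar: black, 12 mm wide (cover x), 96 mm long (cover y), 14 mm high, 45 mm above the cover's origin, with 25 mm free below it. Pinch across the cover's x.
- cake1: Pressed grain cake, a rigid tan block 52 (x) by 40 (y) by 30 (z) mm, 0.05 to 0.1 kg. Origin: the middle of the block. It starts in a mould cavity, axes parallel to the mould's, top 4 mm below the deck (too low to grip); with the lever down its top is 23 mm above the deck: grip across x. Two to four of the cakes are there; an absent one reads None.
- cake2: As cake1, another cavity.
- cake3: As cake1, another cavity.
- cake4: As cake1, another cavity.
- tray: Loose shallow steel kitchen tray, 265 (x) by 162 (y) mm over the rim, 40 mm high, inside 253 by 150 mm, 3 mm thick, 0.55 kg. Origin: centre of its underside; z up. It stands on the bench to one side of the mould, the board on the other; which is which varies.
- board: Fixed white plastic cutting board, 300 mm (x) by 200 mm (y), 15 mm thick. Origin: centre of its underside; its top is 15 mm above the bench.
- tub: Bystander: white plastic tub with lid, 102 mm in diameter, 163 mm high, beyond the tray or the board. Origin: centre of its underside. Leave it.
- dish: Bystander: small terracotta dish, 100 mm in diameter, 32 mm high, beyond the tray or the board. Origin: centre of its underside. Leave it.
- spoon: Bystander: steel serving spoon, 260 mm long, lying across beyond the mould. Origin: centre of its underside. Leave it.

How it is judged:
On the way, in this order (a step that is already met when the one before it is completed fails the run):
1. the cover lies flat on the cutting board, let go (horizontal distance between cover and board below 0.08 m and z of cover in the frame of board between 0.01 and 0.02 m and angle between cover's own z axis and vertical below 0.08 rad and contact force between the fingers and cover below 0.2 N), for 0.3 s.
2. the lever is down and stays down by itself, the hand clear of it (value of joint lever above 0.41 rad and distance between the grasp point and lever_grip above 0.06 m), for 0.3 s.
At the end, for the whole second after the job is handed in: Every cake rests inside the tray in one layer (its middle under 33 mm above the tray's underside), tray flat on the bench; lever up (below 0.05 rad); cover flat on the mould, its middle within 7 mm in x and 12 mm in y of the mould's, square within 0.09 rad; all let go (x of cake1 in the frame of tray between -0.115 and 0.115 m and y of cake1 in the frame of tray between -0.068 and 0.068 m and z of cake1 in the frame of tray between 0.01 and 0.033 m and linear speed of each of cake1, cake2, cake3, cake4, cover below 0.02 m/s and x of cake2 in the frame of tray between -0.115 and 0.115 m and y of cake2 in the frame of tray between -0.068 and 0.068 m and z of cake2 in the frame of tray between 0.01 and 0.033 m and x of cake3 in the frame of tray between -0.115 and 0.115 m and y of cake3 in the frame of tray between -0.068 and 0.068 m and z of cake3 in the frame of tray between 0.01 and 0.033 m and x of cake4 in the frame of tray between -0.115 and 0.115 m and y of cake4 in the frame of tray between -0.068 and 0.068 m and z of cake4 in the frame of tray between 0.01 and 0.033 m and angle between tray's own z axis and vertical below 0.06 rad and height (world z) of tray below 0.006 m and value of joint lever below 0.05 rad and x of cover in the frame of mould between -0.007 and 0.007 m and y of cover in the frame of mould between -0.012 and 0.012 m and z of cover in the frame of mould between 0.084 and 0.092 m and angle between the x axis of cover and the x axis of mould, either way round below 0.09 rad and angle between cover's own z axis and vertical below 0.05 rad); the robot touches nothing.
It fails at once if the tub, the dish or the spoon is pushed more than 5 cm (distance of any of tub, dish, spoon from where it was at the start of the episode above 0.05 m).
Of cake1, cake2, cake3, cake4 only 2 to 4 are there at a start; the rules pass over those that are not, and their reading is None.
At some moment in a run one of tray, cover may be knocked a few centimetres aside while the robot is not near it.
Once in a run the grip may slacken for a moment while it holds something.
It also fails if it takes over 210 s, if anything falls off the work surface, if the arm or the gripper's body presses on something with over 40 N, if the wrist force passes 120 N, or if a joint passes its speed limit or range.

ROBOT

A 6-joint arm with a two-finger parallel gripper is mounted at the origin on the work surface. World frame = base frame: x ahead of the robot, y to its left, z up, the work surface at z = 0. Lengths are in m, angles in rad, forces in N, time in s.
With the tool pointing down it reaches from about 0.35 to 0.775 m from the base axis. Payload 7.3 kg.
Tool frame: the origin (TCP) lies at the very end of the fingers, on their centre line; the grasp point (between the pads) lies 19 mm behind it (manip.tcp_to_grasp is the distance from the TCP to the grasp point, in m); x points along the fingers, y is the direction in which the jaws open and shut, and the axes are right-handed (so a half turn about x gives the same grasp; the last joint's range is limited). The gripper opens to 92 mm and grips with 3 to 60 N. Pads are 19 mm wide; open, the fingers measure 130 mm over their backs; the gripper's body (75 mm by 190 mm) begins 47 mm behind the grasp point.
Start: joints at [-1.25, 0.342, 1.524, -0, 1.275, -0.146], TCP at [0.236, -0.469, 0.227] pointing down, gripper open.
Joint ranges: [-2.53, 2.53], [-0.77, 2.02], [0.04, 2.7], [-1, 4.14], [0.28, 2.66], [-3.11, 3.11]. Speed limits (rad/s): [2.57, 2.57, 3.14, 3.14, 3.14, 3.14].

INTERFACE

Orientations are given as a unit quaternion [x, y, z, w].
In Python, from cell import manip, imaging, models gives the robot as it stands. The module is installed in compiled form; this text tells all that it offers.
- The arm moves only by the tool carry_out, never from a script. Its argument "plan" is a list of rows, each an object with "grip": the opening in per cent of the stroke, from 0 (shut) to 100 (fully open); "travel": the shift along the tool's x, y, z in mm, a list of three; "roll": the turn about the tool's x in degrees. In form: [{"grip": grip, "travel": [x, y, z], "roll": roll}, ...]. A call has exactly 8 rows; each row is the pose to reach, as a shift and turn from the pose commanded when the call began, along the tool's axes at that moment; what a row does not reach only later rows make up. A row lasts 1/12 s, in which the tool goes at most 41.7 mm and 7.16 degrees, less where a joint would pass 70% of its speed; a pose out of reach is approached as far as the arm can. A call with a gripper value outside its range is refused whole. The fingers move at their own pace and stop on an object; "force" is the grip in N (left out, the last holds). Time passes only in rows, so rows that repeat a pose let the fingers close, or fill a call up. It gives the time, the measured TCP pose, the force and the opening at its end, in the units of the state.
- manip.get_state(): the state, without advancing time (a new reading comes with each control period).
- imaging.snapshot(name): name is "scene" or "top" or "wrist"; returns a dict with "color" (480x640x3 uint8, red, green, blue), "depth" (480x640 float32, m along the optical axis (not along the pixel's ray), 0 where there is no reading), "fx", "fy", "cx", "cy" (pixels), "k1" (the pictures are not rectified: a ray, as slopes to the right and down, at radius r is drawn at 1 + k1 r^2 times it, then the intrinsics apply), "pose" (4x4, takes a point from camera to world coordinates). Camera axes: x right, y up, looking along -z (the intrinsics and any distortion apply to the point x, -y, -z); pixel columns grow to the right and rows downward; lengths in m; the calibration is good to about 2 mm. A picture is of the moment at which its call begins.
- manip.finish_job(): hands the job in, once; it reports no verdict.
Trained networks look in the newest picture that a camera, given by its name, has taken for a name from the list of things; names that differ only in an ending like _2 or _b are one class to them, and where a whole thing is asked for, a point or a joint stands for the part that bears it (a point fixed in the world has none). Each returns a list of dicts, best first, with "confidence" (0 to 1); they miss things now and then, are a little off and sometimes report something else, mostly with a low value. They report only what shows in the picture. A call takes as long as a camera call.
- models.look_for(name, camera): "centre" ([x, y, z] in m, in the coordinates of the camera as it stood for that picture, good to about 4 mm: the middle of the surface that is visible of it).
The state is a dict: "t": time; "qpos": joint angles; "joint_vel": joint speeds; "joint_torque": joint torques, N m; "ee_pos": TCP position; "tool_rot": TCP orientation; "ft_force": force on the tool from outside, world axes, zero at the start; "wrist_torque": the same for the moment, N m; "finger_gap": opening from 0.0 (shut) to 1.0 (fully open).
Only numpy, scipy, OpenCV 4.12 (cv2) and the standard library are available. Lean on these libraries where they do the work, as an engineer would, in place of code of your own. Each camera call takes 0.05 s, during which the arm holds its last target.

## Working session

There is one attempt and no reset: what is moved stays moved. The work goes in short steps, Python scripts to look and compute and a tool call to move; the robot and the scene stay as the last step left them, time stands still between calls to the robot, and variables do not carry over. Pictures are saved under pics/ and viewed, and the job is handed in when it is done.

Besides the shell and the picture viewer there is one more tool, called after "Emit:" as a command line: name --argument value ..., lists and objects as JSON in quotes. carry_out: Moves the arm, as the interface text tells. Its arguments: {"type":"object","properties":{"plan":{"type":"array","items":{"type":"object","properties":{"grip":{"type":"number"},"travel":{"type":"array","items":{"type":"number"}},"roll":{"type":"number"}}}},"force":{"type":"number"}},"required":["plan"]}

```bash
mkdir -p pics
cat > h.py <<'E'
import numpy as np, cv2
from cell import manip, imaging, models
from scipy.spatial.transform import Rotation as R
def snap(n,f=None):
    s=imaging.snapshot(n)
    if f: cv2.imwrite('pics/'+f,s['color'][:,:,::-1])
    return s
def cloud(s):
    d=s['depth']; h,w=d.shape
    u,v=np.meshgrid(np.arange(w),np.arange(h))
    K=np.array([[s['fx'],0,s['cx']],[0,s['fy'],s['cy']],[0,0,1.]])
    p=np.stack([(u-s['cx'])/s['fx'],(v-s['cy'])/s['fy']],-1)
    r=p.copy()
    for _ in range(10):
        r2=(r**2).sum(-1,keepdims=True); r=p/(1+s['k1']*r2)
    P=np.stack([r[...,0]*d,-r[...,1]*d,-d],-1)
    W=P@s['pose'][:3,:3].T+s['pose'][:3,3]
    W[d<=0]=np.nan
    return W
def st():
    s=manip.get_state()
    print('t',round(s['t'],2),'q',np.round(s['qpos'],3),'p',np.round(s['ee_pos'],4),'F',np.round(s['ft_force'],1),'gap',round(s['finger_gap'],3))
    print(np.round(R.from_quat(s['tool_rot']).as_matrix(),3).tolist())
    return s
def tool(target,yaw=None):
    """world tcp target -> travel mm from current pose"""
    s=manip.get_state(); M=R.from_quat(s['tool_rot']).as_matrix()
    return np.round(M.T@(np.array(target)-s['ee_pos'])*1000,1)
E
python3 - <<'E'
from h import *
st()
a=snap('top','top0.png'); 
W=cloud(a); print(a['pose'][:3,3], W[240,320]); np.save('top0.npy',W)
b=snap('scene','scene0.png')
for n in ['mould','cover','tray','board','tub','dish','spoon','lever_grip']:
    r=models.look_for(n,'top')
    for q in r[:2]: 
        c=np.array(q['centre']); print(n,q['confidence'],np.round(a['pose'][:3,:3]@c+a['pose'][:3,3],3))
E
```

```text
t 0.0 q [-1.25   0.343  1.525  0.     1.275 -0.146] p [ 0.2362 -0.4684  0.2261] F [-1.  -0.6 -0.5] gap 1.001
[[-0.0, 0.45, -0.893], [0.001, -0.893, -0.45], [-1.0, -0.001, -0.0]]
[0.52796323 0.01597175 1.05028207] [0.61562131 0.02099375 0.10270412]
mould 0.65 [ 0.516 -0.046  0.089]
cover 0.83 [ 0.633 -0.041  0.096]
tray 0.89 [ 0.524 -0.314  0.006]
tray 0.54 [ 0.635 -0.039  0.102]
board 0.74 [0.52  0.292 0.015]
tub 0.85 [ 0.733 -0.234  0.167]
dish 0.76 [0.754 0.279 0.019]
spoon 0.75 [ 0.771 -0.022  0.011]
lever_grip 0.7 [ 0.435 -0.056  0.127]
lever_grip 0.66 [ 0.637 -0.041  0.1  ]
```

View pics/top0.png

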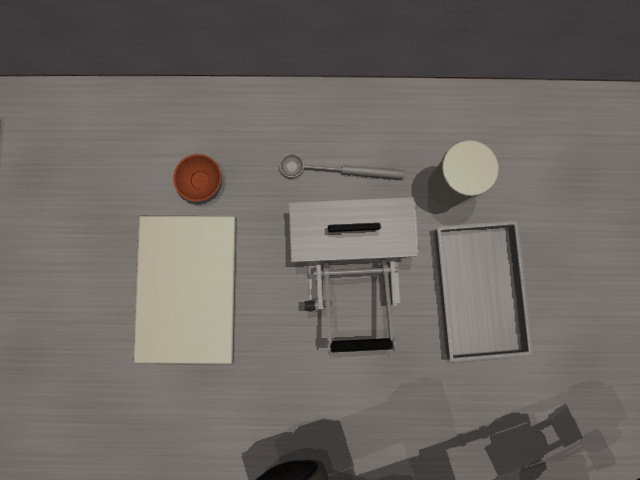

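View pics/scene0.png

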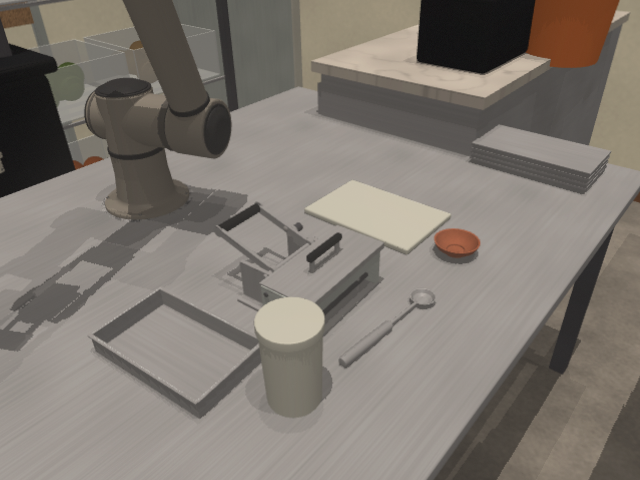

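The top view shows the cover on the mould at about (353,230), with its handle at (354,227). The lever grip is at (362,345), the board at (186,290) on the left, and the tray at (483,290) on the right. Next I'll measure these from the depth data.

```bash
cat >> h.py <<'E'
def rect(W,box,zlo,zhi,name=''):
    x0,x1,y0,y1=box
    m=(W[...,0]>x0)&(W[...,0]<x1)&(W[...,1]>y0)&(W[...,1]<y1)&(W[...,2]>zlo)&(W[...,2]<zhi)
    m8=m.astype(np.uint8)
    n,l,stt,_=cv2.connectedComponentsWithStats(m8)
    if n<2: print(name,'none'); return None
    k=1+np.argmax(stt[1:,4]); m=l==k
    P=W[m]; (c,sz,ang)=cv2.minAreaRect(P[:,:2].astype(np.float32)*1000)
    # angle of long side, deg, wrt world y
    a=ang if sz[0]>sz[1] else ang+90
    a=(a-90+90)%180-90
    print(name,'n',len(P),'c',np.round(c,1),'size',np.round(sorted(sz),1),'long-from-y deg',round(a,2),'z',np.round(np.median(P[:,2]),4),'mean',np.round(P[:,:2].mean(0)*1000,1))
    return np.array(c),a,P
E
python3 - <<'E'
from h import *
W=np.load('top0.npy')
rect(W,(.5,.75,-.2,.15),.092,.112,'cover')
rect(W,(.5,.75,-.2,.15),.125,.16,'handle')
rect(W,(.35,.5,-.2,.15),.112,.16,'grip')
rect(W,(.3,.7,.15,.5),.009,.022,'board')
rect(W,(.3,.7,-.5,-.17),.001,.012,'trayfloor')
rect(W,(.3,.67,-.45,-.17),.02,.06,'trayrim')
rect(W,(.6,.85,-.35,-.15),.12,.2,'tub')
E
```

```text
cover n 7065 c [637.4 -41.4] size [112.7 237.2] long-from-y deg 2.95 z 0.102 mean [636.4 -40.4]
handle n 372 c [637.3 -40.4] size [12.8 94.4] long-from-y deg 2.79 z 0.1404 mean [636.5 -40.4]
grip n 991 c [451.5 -52.5] size [ 75.9 118.6] long-from-y deg 2.95 z 0.1296 mean [434.1 -54.4]
board n 14502 c [521.8 295.5] size [202.5 300.4] long-from-y deg -89.61 z 0.0157 mean [521.2 294.1]
trayfloor n 10500 c [ 500. -335.] size [329.9 400. ] long-from-y deg -89.99 z 0.0024 mean [ 476.3 -350.5]
trayrim n 2215 c [ 523.7 -305.2] size [167.3 268.9] long-from-y deg -85.17 z 0.0402 mean [ 521.6 -318.7]
tub n 2674 c [ 741.7 -245.7] size [100.  101.6] long-from-y deg -13.2 z 0.1638 mean [ 739.7 -243.1]
```

```bash
cat >> h.py <<'E'
def go(target,yawdeg):
    s=st(); M=R.from_quat(s['tool_rot']).as_matrix()
    cur=np.degrees(np.arctan2(M[1,1],M[0,1]))
    d=(yawdeg-cur+180)%360-180
    print('travel',np.round(M.T@(np.array(target)-s['ee_pos'])*1000,1),'roll',round(-d,2),'alt',round(-d+(180 if d>0 else -180),2))
E
python3 -c "
from h import *
go([.637,-.041,.20],2.95)"
```

```text
t 0.5 q [-1.25   0.342  1.524  0.     1.275 -0.146] p [ 0.2363 -0.4688  0.2267] F [-0.9 -0.1  0.1] gap 0.998
[[0.0, 0.45, -0.893], [0.0, -0.893, -0.45], [-1.0, -0.0, -0.0]]
travel [  26.7 -201.7 -550.4] roll -66.21 alt 113.79
```

Emit:
carry_out --plan '[{"grip": 100,"travel": [0,-25,-68],"roll": -7},{"grip": 100,"travel": [0,-40,-103],"roll": -14},{"grip": 100,"travel": [0,-55,-138],"roll": -21},{"grip": 100,"travel": [0,-70,-173],"roll": -28},{"grip": 100,"travel": [0,-85,-210],"roll": -35},{"grip": 100,"travel": [0,-101,-247],"roll": -42},{"grip": 100,"travel": [0,-115,-284],"roll": -49},{"grip": 100,"travel": [0,-130,-321],"roll": -56}]'

```text
t: 1.17
ee_pos: [0.4569, -0.2163, 0.227]
tool_rot: [0.529, 0.469, -0.529, 0.469]
ft_force: [0.6, -0.6, 0.6]
finger_gap: 0.999
```

```bash
python3 -c "
from h import *
go([.637,-.041,.20],2.95)"
```

```text
t 1.17 q [-0.594  0.306  1.576 -0.     1.259 -0.473] p [ 0.4569 -0.2163  0.227 ] F [ 0.6 -0.6  0.6] gap 0.999
[[0.001, 0.993, -0.12], [-0.0, -0.12, -0.993], [-1.0, 0.001, 0.0]]
travel [  27.   157.7 -195.7] roll -9.87 alt 170.13
```

Emit:
carry_out --plan '[{"grip": 100,"travel": [0,25,-30],"roll": -5},{"grip": 100,"travel": [0,50,-60],"roll": -10},{"grip": 100,"travel": [0,75,-90],"roll": -10},{"grip": 100,"travel": [10,100,-120],"roll": -10},{"grip": 100,"travel": [20,125,-150],"roll": -10},{"grip": 100,"travel": [25,150,-185],"roll": -10},{"grip": 100,"travel": [25,150,-185],"roll": -10},{"grip": 100,"travel": [25,150,-185],"roll": -10}]'

```text
t: 1.83
ee_pos: [0.6286, -0.0514, 0.2004]
tool_rot: [0.487, 0.513, -0.487, 0.512]
ft_force: [-0.1, 0.1, -0.2]
finger_gap: 1.001
```

```bash
python3 -c "
from h import *
go([.637,-.041,.113],2.95)
a=snap('wrist','w1.png'); W=cloud(a)
rect(W,(.5,.75,-.2,.15),.125,.16,'handle')
rect(W,(.5,.75,-.2,.15),.092,.112,'cover')
"
```

```text
t 1.83 q [-0.203  0.559  1.247 -0.     1.337 -0.254] p [ 0.6286 -0.0514  0.2004] F [-0.1  0.1 -0.2] gap 1.001
[[-0.002, 0.999, 0.051], [0.0, 0.051, -0.999], [-1.0, -0.002, -0.0]]
travel [87.3  9.1 -9.9] roll 0.0 alt -180.0
handle n 3268 c [636.4 -38.1] size [12.1 92.5] long-from-y deg 3.16 z 0.1376 mean [636.  -35.3]
cover n 45808 c [635.  -11.2] size [112.8 179.2] long-from-y deg 3.18 z 0.0989 mean [634.2  -2. ]
```

Emit:
carry_out --plan '[{"grip": 100,"travel": [0,8,-10],"roll": 0},{"grip": 100,"travel": [25,8,-10],"roll": 0},{"grip": 100,"travel": [50,8,-10],"roll": 0},{"grip": 100,"travel": [70,8,-10],"roll": 0},{"grip": 100,"travel": [87,8,-10],"roll": 0},{"grip": 100,"travel": [87,8,-10],"roll": 0},{"grip": 100,"travel": [87,8,-10],"roll": 0},{"grip": 100,"travel": [87,8,-10],"roll": 0}]'

```text
t: 2.55
ee_pos: [0.6363, -0.0438, 0.1165]
tool_rot: [0.489, 0.511, -0.488, 0.512]
ft_force: [-0.3, 0.6, -0.9]
finger_gap: 1.003
```

Emit:
carry_out --plan '[{"grip": 60,"travel": [0,0,0],"roll": 0},{"grip": 40,"travel": [0,0,0],"roll": 0},{"grip": 20,"travel": [0,0,0],"roll": 0},{"grip": 5,"travel": [0,0,0],"roll": 0},{"grip": 0,"travel": [0,0,0],"roll": 0},{"grip": 0,"travel": [0,0,0],"roll": 0},{"grip": 0,"travel": [0,0,0],"roll": 0},{"grip": 0,"travel": [0,0,0],"roll": 0}]' --force 35

```text
t: 3.22
ee_pos: [0.6355, -0.0431, 0.1147]
tool_rot: [0.488, 0.512, -0.488, 0.512]
ft_force: [0.3, 0.1, -0.3]
finger_gap: 0.465
```

```bash
python3 -c "
from h import *
go([.637,-.041,.113],2.95)
"
```

```text
t 3.22 q [-0.188  0.643  1.342 -0.     1.157 -0.236] p [ 0.6355 -0.0431  0.1147] F [ 0.3  0.1 -0.3] gap 0.465
[[-0.0, 0.999, 0.048], [-0.0, 0.048, -0.999], [-1.0, -0.0, 0.0]]
travel [ 1.7  1.6 -2. ] roll -0.2 alt 179.8
```

Fingers are still closing, so I'll wait.

Emit:
carry_out --plan '[{"grip": 0,"travel": [0,0,0],"roll": 0},{"grip": 0,"travel": [0,0,0],"roll": 0},{"grip": 0,"travel": [0,0,0],"roll": 0},{"grip": 0,"travel": [0,0,0],"roll": 0},{"grip": 0,"travel": [0,0,0],"roll": 0},{"grip": 0,"travel": [0,0,0],"roll": 0},{"grip": 0,"travel": [0,0,0],"roll": 0},{"grip": 0,"travel": [0,0,0],"roll": 0}]'

```text
t: 3.88
ee_pos: [0.6357, -0.0431, 0.1147]
tool_rot: [0.488, 0.512, -0.488, 0.512]
ft_force: [1.0, 1.2, -0.6]
finger_gap: 0.126
```

```bash
python3 -c "
from h import *
go([.637,-.041,.113],2.95)
"
```

```text
t 3.88 q [-0.188  0.643  1.341 -0.     1.157 -0.236] p [ 0.6357 -0.0431  0.1147] F [ 1.   1.2 -0.6] gap 0.126
[[0.0, 0.999, 0.048], [-0.0, 0.048, -0.999], [-1.0, 0.0, 0.0]]
travel [ 1.7  1.4 -2.1] roll -0.2 alt 179.8
```

Emit:
carry_out --plan '[{"grip": 0,"travel": [-6,0,0],"roll": 0},{"grip": 0,"travel": [-13,0,0],"roll": 0},{"grip": 0,"travel": [-20,0,0],"roll": 0},{"grip": 0,"travel": [-30,0,0],"roll": 0},{"grip": 0,"travel": [-40,0,0],"roll": 0},{"grip": 0,"travel": [-50,0,0],"roll": 0},{"grip": 0,"travel": [-50,0,0],"roll": 0},{"grip": 0,"travel": [-50,0,0],"roll": 0}]'

```text
t: 4.55
ee_pos: [0.636, -0.0432, 0.1658]
tool_rot: [0.488, 0.511, -0.487, 0.512]
ft_force: [-0.4, -0.8, -4.1]
finger_gap: 0.128
```

```bash
python3 -c "
from h import *
go([.53,.292,.115],0)
a=snap('top','t1.png'); W=cloud(a); snap('scene','s1.png')
"
```

```text
t 4.55 q [-0.188  0.595  1.28  -0.     1.264 -0.236] p [ 0.636  -0.0432  0.1658] F [-0.4 -0.8 -4.1] gap 0.128
[[0.002, 0.999, 0.048], [-0.0, 0.048, -0.999], [-1.0, 0.002, 0.001]]
travel [  50.5  -89.9 -339.9] roll 2.75 alt -177.25
```

View pics/s1.png

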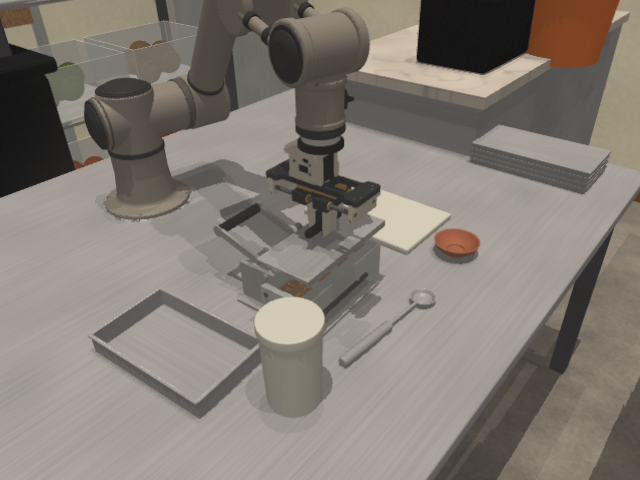

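Emit:
carry_out --plan '[{"grip": 0,"travel": [0,-6,-20],"roll": 0},{"grip": 0,"travel": [0,-16,-55],"roll": 0},{"grip": 0,"travel": [0,-26,-90],"roll": 0},{"grip": 0,"travel": [0,-36,-125],"roll": 0},{"grip": 0,"travel": [0,-46,-160],"roll": 0},{"grip": 0,"travel": [0,-56,-195],"roll": 0},{"grip": 0,"travel": [0,-66,-230],"roll": 0},{"grip": 0,"travel": [0,-74,-260],"roll": 0}]'

```text
t: 5.32
ee_pos: [0.5476, 0.2151, 0.1641]
tool_rot: [0.487, 0.512, -0.488, 0.512]
ft_force: [0.2, 0.8, -2.5]
finger_gap: 0.129
```

Emit:
carry_out --plan '[{"grip": 0,"travel": [0,-8,-25],"roll": 0},{"grip": 0,"travel": [0,-16,-50],"roll": 0},{"grip": 0,"travel": [20,-22,-70],"roll": 0},{"grip": 0,"travel": [40,-24,-80],"roll": 0},{"grip": 0,"travel": [60,-24,-80],"roll": 0},{"grip": 0,"travel": [80,-24,-80],"roll": 0},{"grip": 0,"travel": [95,-24,-80],"roll": 0},{"grip": 0,"travel": [95,-24,-80],"roll": 0}]'

```text
t: 5.98
ee_pos: [0.5187, 0.2909, 0.0656]
tool_rot: [0.485, 0.513, -0.49, 0.511]
ft_force: [-0.8, 0.1, -2.9]
finger_gap: 0.127
```

```bash
python3 -c "
from h import *
go([.522,.294,.041],2.75)
"
```

```text
t 5.98 q [ 0.382  0.635  1.516 -0.     0.999  0.334] p [0.5187 0.2909 0.0656] F [-0.8  0.1 -2.9] gap 0.127
[[-0.007, 0.999, 0.048], [-0.003, 0.048, -0.999], [-1.0, -0.007, 0.003]]
travel [24.6  3.6 -3. ] roll 0.01 alt -179.99
```

Emit:
carry_out --plan '[{"grip": 0,"travel": [5,0,0],"roll": 0},{"grip": 0,"travel": [9,0,0],"roll": 0},{"grip": 0,"travel": [13,0,0],"roll": 0},{"grip": 0,"travel": [17,0,0],"roll": 0},{"grip": 0,"travel": [20,0,0],"roll": 0},{"grip": 0,"travel": [20,0,0],"roll": 0},{"grip": 0,"travel": [20,0,0],"roll": 0},{"grip": 0,"travel": [20,0,0],"roll": 0}]'

```text
t: 6.65
ee_pos: [0.5215, 0.2918, 0.05]
tool_rot: [0.488, 0.512, -0.488, 0.512]
ft_force: [-0.1, 0.2, -2.9]
finger_gap: 0.126
```

```bash
python3 -c "
from h import *
go([.522,.294,.0417],2.75)
"
```

```text
t 6.65 q [ 0.382  0.656  1.527 -0.     0.958  0.334] p [0.5215 0.2918 0.05  ] F [-0.1  0.2 -2.9] gap 0.126
[[0.001, 0.999, 0.048], [0.0, 0.048, -0.999], [-1.0, 0.001, -0.0]]
travel [ 8.3  0.6 -2.1] roll -0.01 alt 179.99
```

Emit:
carry_out --plan '[{"grip": 0,"travel": [2,0,0],"roll": 0},{"grip": 0,"travel": [4,0,0],"roll": 0},{"grip": 0,"travel": [6,0,0],"roll": 0},{"grip": 0,"travel": [7,0,0],"roll": 0},{"grip": 0,"travel": [8,0,0],"roll": 0},{"grip": 0,"travel": [8,0,0],"roll": 0},{"grip": 0,"travel": [8,0,0],"roll": 0},{"grip": 0,"travel": [8,0,0],"roll": 0}]'

```text
t: 7.32
ee_pos: [0.5213, 0.2918, 0.0417]
tool_rot: [0.488, 0.512, -0.488, 0.512]
ft_force: [-0.8, 0.7, -3.2]
finger_gap: 0.125
```

```bash
python3 -c "
from h import *
go([.522,.294,.0417],2.75)
"
```

```text
t 7.32 q [ 0.382  0.667  1.533 -0.     0.942  0.334] p [0.5213 0.2918 0.0417] F [-0.8  0.7 -3.2] gap 0.125
[[0.0, 0.999, 0.048], [-0.0, 0.048, -0.999], [-1.0, 0.0, 0.0]]
travel [ 0.   0.8 -2.2] roll -0.0 alt 180.0
```

Still carrying the full weight, so I'll go a little lower until contact.

Emit:
carry_out --plan '[{"grip": 0,"travel": [1,0,0],"roll": 0},{"grip": 0,"travel": [1,0,0],"roll": 0},{"grip": 0,"travel": [1.5,0,0],"roll": 0},{"grip": 0,"travel": [1.5,0,0],"roll": 0},{"grip": 0,"travel": [2,0,0],"roll": 0},{"grip": 0,"travel": [2,0,0],"roll": 0},{"grip": 0,"travel": [2,0,0],"roll": 0},{"grip": 0,"travel": [2,0,0],"roll": 0}]'

```text
t: 7.98
ee_pos: [0.5214, 0.2918, 0.0417]
tool_rot: [0.488, 0.512, -0.488, 0.512]
ft_force: [-5.7, -3.2, 12.0]
finger_gap: 0.128
```

Emit:
carry_out --plan '[{"grip": 30,"travel": [-1,0,0],"roll": 0},{"grip": 60,"travel": [-1,0,0],"roll": 0},{"grip": 100,"travel": [-1,0,0],"roll": 0},{"grip": 100,"travel": [-1,0,0],"roll": 0},{"grip": 100,"travel": [-1,0,0],"roll": 0},{"grip": 100,"travel": [-1,0,0],"roll": 0},{"grip": 100,"travel": [-1,0,0],"roll": 0},{"grip": 100,"travel": [-1,0,0],"roll": 0}]'

```text
t: 8.65
ee_pos: [0.5213, 0.2918, 0.0406]
tool_rot: [0.488, 0.512, -0.488, 0.512]
ft_force: [0.1, -0.8, -0.1]
finger_gap: 0.658
```

Emit:
carry_out --plan '[{"grip": 100,"travel": [-1,0,0],"roll": 0},{"grip": 100,"travel": [-1,0,0],"roll": 0},{"grip": 100,"travel": [-1,0,0],"roll": 0},{"grip": 100,"travel": [-10,0,0],"roll": 0},{"grip": 100,"travel": [-40,0,0],"roll": 0},{"grip": 100,"travel": [-80,0,0],"roll": 0},{"grip": 100,"travel": [-120,0,0],"roll": 0},{"grip": 100,"travel": [-160,0,0],"roll": 0}]'

```text
t: 9.32
ee_pos: [0.5209, 0.2916, 0.2031]
tool_rot: [0.488, 0.512, -0.488, 0.512]
ft_force: [0.8, 0.5, -0.4]
finger_gap: 0.996
```

```bash
python3 -c "
from h import *
st()
a=snap('top','t2.png'); W=cloud(a); snap('scene','s2.png');np.save('t2.npy',W)
"
```

```text
t 9.32 q [ 0.382  0.493  1.353 -0.     1.296  0.334] p [0.5209 0.2916 0.2031] F [ 0.8  0.5 -0.4] gap 0.996
[[0.0, 0.999, 0.048], [-0.0, 0.048, -0.999], [-1.0, -0.0, 0.0]]
```

View pics/t2.png

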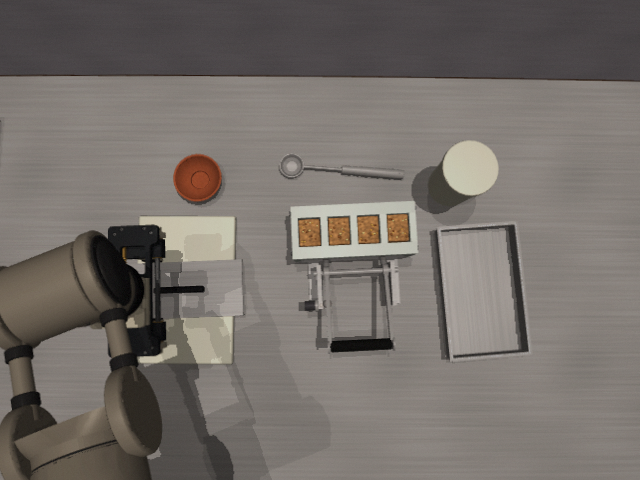

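View pics/s2.png

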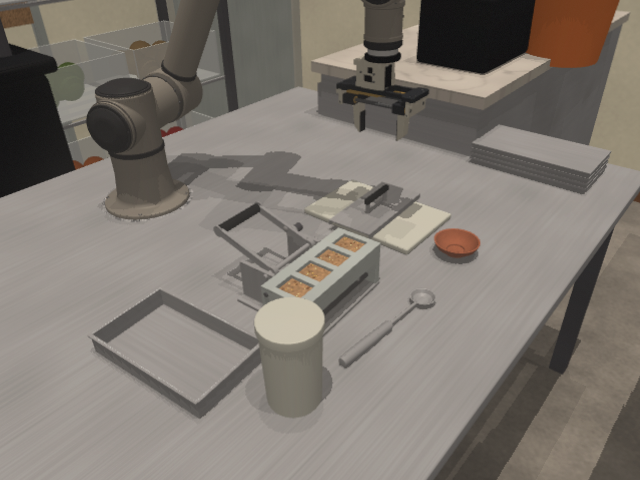

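The cover lies flat on the board, at (200,288) in the top view. Four cakes sit in the mould at (309,232), (339,230), (369,229) and (398,227). Now I'll measure the deck and the lever grip.

```bash
python3 -c "
from h import *
W=np.load('t2.npy')
rect(W,(.54,.75,-.2,.15),.096,.108,'deck')
rect(W,(.35,.443,-.12,.05),.118,.16,'grip')
go([.426,-.052,.2],2.95)
"
```

```text
deck n 3810 c [636.6 -42.3] size [100.5 234.8] long-from-y deg 3.15 z 0.099 mean [636.3 -42.5]
grip n 786 c [429.1 -53.5] size [ 32.  118.3] long-from-y deg 2.87 z 0.1303 mean [426.4 -53.8]
t 9.42 q [ 0.382  0.487  1.346 -0.     1.295  0.334] p [0.5245 0.2932 0.2092] F [-0.3  0.1  0.8] gap 1.003
[[0.014, 0.999, 0.048], [0.005, 0.048, -0.999], [-1.0, 0.014, -0.005]]
travel [   6.  -115.1  340.1] roll -0.2 alt 179.8
```

Emit:
carry_out --plan '[{"grip": 50,"travel": [0,-13,39],"roll": 0},{"grip": 0,"travel": [0,-26,78],"roll": 0},{"grip": 0,"travel": [0,-39,117],"roll": 0},{"grip": 0,"travel": [0,-52,156],"roll": 0},{"grip": 0,"travel": [0,-65,195],"roll": 0},{"grip": 0,"travel": [0,-78,234],"roll": 0},{"grip": 0,"travel": [0,-91,273],"roll": 0},{"grip": 0,"travel": [0,-104,312],"roll": 0}]'

```text
t: 10.08
ee_pos: [0.4314, -0.0263, 0.2011]
tool_rot: [0.488, 0.512, -0.488, 0.512]
ft_force: [0.3, -0.3, -0.1]
finger_gap: 0.469
```

Emit:
carry_out --plan '[{"grip": 0,"travel": [0,-8,26],"roll": 0},{"grip": 0,"travel": [0,-8,26],"roll": 0},{"grip": 0,"travel": [20,-8,26],"roll": 0},{"grip": 0,"travel": [40,-8,26],"roll": 0},{"grip": 0,"travel": [50,-8,26],"roll": 0},{"grip": 0,"travel": [50,-8,26],"roll": 0},{"grip": 0,"travel": [50,-8,26],"roll": 0},{"grip": 0,"travel": [50,-8,26],"roll": 0}]'

```text
t: 10.75
ee_pos: [0.4263, -0.051, 0.1515]
tool_rot: [0.488, 0.511, -0.488, 0.512]
ft_force: [-0.3, -0.6, 1.1]
finger_gap: 0.001
```

```bash
python3 -c "
from h import *
go([.425,-.053,.14],2.95)
"
```

```text
t 10.75 q [-0.298  0.253  1.885  0.     1.002 -0.346] p [ 0.4263 -0.051   0.1515] F [-0.3 -0.6  1.1] gap 0.001
[[0.001, 0.999, 0.048], [-0.0, 0.048, -0.999], [-1.0, 0.001, 0.0]]
travel [11.5 -1.4  1.9] roll -0.18 alt 179.82
```

Emit:
carry_out --plan '[{"grip": 0,"travel": [10,-2,2],"roll": 0},{"grip": 0,"travel": [18,-2,2],"roll": 0},{"grip": 0,"travel": [26,-3,2],"roll": 0},{"grip": 0,"travel": [34,-4,2],"roll": 0},{"grip": 0,"travel": [42,-5,2],"roll": 0},{"grip": 0,"travel": [50,-6,2],"roll": 0},{"grip": 0,"travel": [55,-7,2],"roll": 0},{"grip": 0,"travel": [60,-7,2],"roll": 0}]'

```text
t: 11.42
ee_pos: [0.4175, -0.0535, 0.0907]
tool_rot: [0.487, 0.512, -0.488, 0.511]
ft_force: [-5.5, -2.1, 6.4]
finger_gap: 0.007
```

Emit:
carry_out --plan '[{"grip": 0,"travel": [5,0,0],"roll": 0},{"grip": 0,"travel": [10,0,0],"roll": 0},{"grip": 0,"travel": [15,1,0],"roll": 0},{"grip": 0,"travel": [19,1,0],"roll": 0},{"grip": 0,"travel": [22,2,0],"roll": 0},{"grip": 0,"travel": [24,2,0],"roll": 0},{"grip": 0,"travel": [25,2,0],"roll": 0},{"grip": 0,"travel": [25,2,0],"roll": 0}]'

```text
t: 12.08
ee_pos: [0.4207, -0.0534, 0.0672]
tool_rot: [0.488, 0.512, -0.488, 0.512]
ft_force: [-7.7, 2.1, 26.9]
finger_gap: 0.001
```

```bash
python3 -c "
from h import *
go([.421,-.053,.069],2.95)
"
```

```text
t 12.08 q [-0.307  0.383  1.998 -0.     0.76  -0.355] p [ 0.4207 -0.0534  0.0672] F [-7.7  2.1 26.9] gap 0.001
[[0.0, 0.999, 0.048], [-0.0, 0.048, -0.999], [-1.0, 0.0, 0.0]]
travel [-1.8  0.3 -0.4] roll -0.18 alt 179.82
```

At the stop: 27 N, TCP at 67 mm. Raise and move away.

Emit:
carry_out --plan '[{"grip": 0,"travel": [-20,0,0],"roll": 0},{"grip": 0,"travel": [-60,0,0],"roll": 0},{"grip": 20,"travel": [-100,0,0],"roll": 0},{"grip": 100,"travel": [-140,0,0],"roll": 0},{"grip": 100,"travel": [-160,0,0],"roll": 0},{"grip": 100,"travel": [-160,0,0],"roll": 0},{"grip": 100,"travel": [-160,0,0],"roll": 0},{"grip": 100,"travel": [-160,0,0],"roll": 0}]'

```text
t: 12.75
ee_pos: [0.4203, -0.0532, 0.2247]
tool_rot: [0.488, 0.512, -0.488, 0.511]
ft_force: [0.1, 0.6, -0.1]
finger_gap: 0.392
```

```bash
python3 -c "
from h import *
st()
a=snap('top','t3.png'); W=cloud(a); snap('scene','s3.png');np.save('t3.npy',W)
rect(W,(.54,.75,-.2,.15),.096,.108,'deck')
for i,y in enumerate([-84,-28,28,84]):
    c=np.array([.6365,-.042])+y/1000*np.array([-np.sin(np.radians(3)),np.cos(np.radians(3))])
    rect(W,(c[0]-.04,c[0]+.04,c[1]-.027,c[1]+.027),.113,.135,'cake%g'%y); print(c)
rect(W,(.3,.67,-.45,-.17),.02,.06,'trayrim')
rect(W,(.4,.65,.15,.5),.022,.036,'coversheet')
"
```

```text
t 12.75 q [-0.307  0.158  1.781 -0.     1.204 -0.355] p [ 0.4203 -0.0532  0.2247] F [ 0.1  0.6 -0.1] gap 0.392
[[-0.001, 0.999, 0.048], [0.0, 0.048, -0.999], [-1.0, -0.001, -0.0]]
deck n 3730 c [636.6 -42.4] size [100.5 234.6] long-from-y deg 3.09 z 0.0991 mean [635.  -40.5]
cake-84 n 616 c [ 641.9 -126.7] size [40.8 52.6] long-from-y deg -88.21 z 0.1219 mean [ 641.5 -125.9]
[ 0.64089622 -0.12588488]
cake-28 n 610 c [637.6 -70.1] size [40.3 51.7] long-from-y deg -87.15 z 0.1221 mean [637.4 -69.6]
[ 0.63796541 -0.06996163]
cake28 n 608 c [634.8 -14.9] size [39.1 52.6] long-from-y deg -89.07 z 0.1223 mean [634.1 -14.8]
[ 0.63503459 -0.01403837]
cake84 n 610 c [631.4  41.2] size [39.9 52.4] long-from-y deg -86.32 z 0.1222 mean [630.8  41.1]
[0.63210378 0.04188488]
trayrim n 2223 c [ 523.7 -305. ] size [167.8 268.5] long-from-y deg -85.26 z 0.0401 mean [ 522.  -318.8]
coversheet n 6302 c [520.8 294.5] size [115.  237.7] long-from-y deg 2.47 z 0.0288 mean [521.2 293.6]
```

View pics/t3.png

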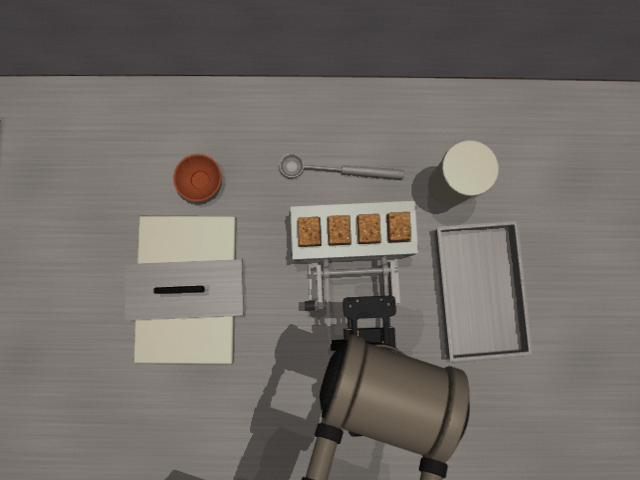

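View pics/s3.png

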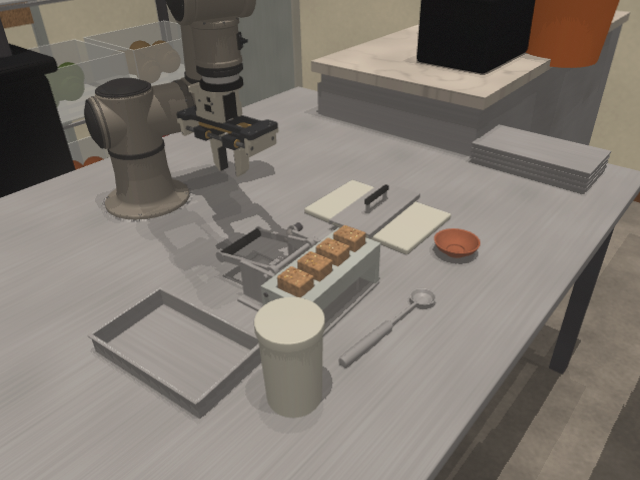

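```bash
python3 -c "
from h import *
W=np.load('t3.npy')
for lo,hi in [(.034,.046),(.037,.043),(.025,.05)]: rect(W,(.3,.67,-.45,-.17),lo,hi,'rim')
m=(W[...,2]>.034)&(W[...,2]<.046)&(W[...,1]>-.45)&(W[...,1]<-.15)&(W[...,0]>.3)&(W[...,0]<.68)
P=W[m][:,:2]*1000
t=np.radians(4.8);e=np.array([np.cos(t),np.sin(t)]);f=np.array([-e[1],e[0]])
a=(P-[523,-313])@e;b=(P-[523,-313])@f
print(np.percentile(a,[.5,2,98,99.5]),np.percentile(b,[.5,2,98,99.5]))
print(np.histogram(b[abs(a)<100],bins=np.arange(-100,100,4)))
for n in [.0]:
  im=cv2.resize(cv2.imread('pics/t3.png')[200:380,420:560],None,fx=4,fy=4); cv2.imwrite('pics/c.png',im[:600])
"
```

```text
rim n 1739 c [ 523.7 -305. ] size [167.8 268.5] long-from-y deg -85.26 z 0.0407 mean [ 522.4 -309.4]
rim n 1418 c [ 523.7 -305.2] size [167.6 268.4] long-from-y deg -85.2 z 0.0406 mean [ 523.2 -306.8]
rim n 2051 c [ 523.7 -305. ] size [167.8 268.5] long-from-y deg -85.26 z 0.0403 mean [ 521.6 -316.7]
[-132.10774185 -130.89236861  134.7101979   135.35693104] [-74.91686343 -73.87332977  90.58245078  91.30500267]
(array([  0,   0,   0,   0,   0,   0, 100, 213, 169,   0,   0,   0,   0,
         0,   0,   0,   0,   0,   0,   0,   0,   0,   0,   0,   0,   0,
         0,   0,   0,   0,   0,   0,   0,   0,   0,   0,   0,   0,   0,
         0,   0,   0,   0,   0,   0,  30, 201, 161,   0]), array([-100,  -96,  -92,  -88,  -84,  -80,  -76,  -72,  -68,  -64,  -60,
        -56,  -52,  -48,  -44,  -40,  -36,  -32,  -28,  -24,  -20,  -16,
        -12,   -8,   -4,    0,    4,    8,   12,   16,   20,   24,   28,
         32,   36,   40,   44,   48,   52,   56,   60,   64,   68,   72,
         76,   80,   84,   88,   92,   96]))
```

View pics/c.png

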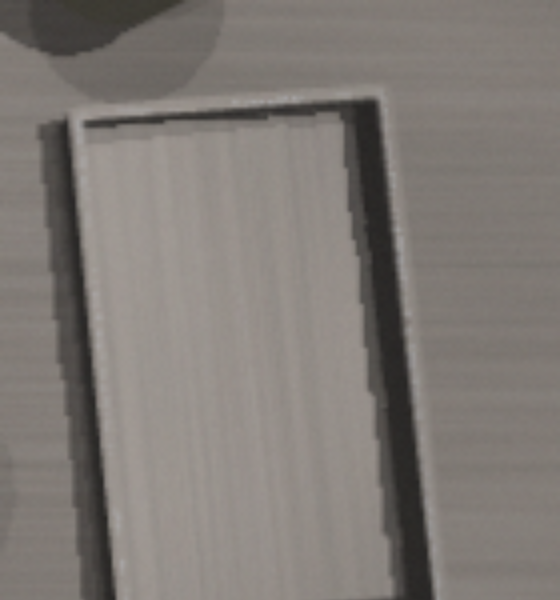

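The lever stays down and the cakes are raised, at about (309–399,228). The tray centre is (524,-305) mm with yaw 4.8°. I'll pick the cake nearest the tray first.

```bash
python3 -c "
from h import *
go([.641,-.126,.16],3)"
```

```text
t 12.85 q [-0.307  0.159  1.781 -0.     1.204 -0.355] p [ 0.42   -0.0532  0.2242] F [ 0.1 -0.   0.1] gap 0.483
[[-0.003, 0.999, 0.048], [0.001, 0.048, -0.999], [-1.0, -0.003, -0.001]]
travel [ 63.5 217.4  83.4] roll -0.25 alt 179.75
```

Emit:
carry_out --plan '[{"grip": 100,"travel": [0,35,14],"roll": 0},{"grip": 100,"travel": [0,70,27],"roll": 0},{"grip": 100,"travel": [0,105,40],"roll": 0},{"grip": 100,"travel": [0,140,54],"roll": 0},{"grip": 100,"travel": [10,178,68],"roll": 0},{"grip": 100,"travel": [30,208,80],"roll": 0},{"grip": 100,"travel": [50,217,83],"roll": 0},{"grip": 100,"travel": [63,217,83],"roll": 0}]'

```text
t: 13.52
ee_pos: [0.6421, -0.1265, 0.1573]
tool_rot: [0.487, 0.513, -0.489, 0.51]
ft_force: [-1.2, -0.3, -0.6]
finger_gap: 0.995
```

Emit:
carry_out --plan '[{"grip": 100,"travel": [0,0,0],"roll": 0},{"grip": 100,"travel": [0,0,0],"roll": 0},{"grip": 100,"travel": [0,0,0],"roll": 0},{"grip": 100,"travel": [0,0,0],"roll": 0},{"grip": 100,"travel": [0,0,0],"roll": 0},{"grip": 100,"travel": [0,0,0],"roll": 0},{"grip": 100,"travel": [0,0,0],"roll": 0},{"grip": 100,"travel": [0,0,0],"roll": 0}]'

```text
t: 14.18
ee_pos: [0.6415, -0.126, 0.1633]
tool_rot: [0.488, 0.512, -0.488, 0.512]
ft_force: [0.9, -1.3, 0.1]
finger_gap: 0.999
```

```bash
python3 -c "
from h import *
go([.641,-.126,.102],3)
W=cloud(snap('wrist','w4.png'))
rect(W,(.6,.69,-.153,-.1),.113,.135,'cake')
rect(W,(.54,.75,-.2,.15),.092,.108,'deck')"
```

```text
t 14.18 q [-0.311  0.629  1.226 -0.     1.286 -0.359] p [ 0.6415 -0.126   0.1633] F [ 0.9 -1.3  0.1] gap 0.999
[[0.001, 0.999, 0.048], [-0.0, 0.048, -0.999], [-1.0, 0.001, 0.0]]
travel [61.3 -0.6 -0. ] roll -0.26 alt 179.74
cake n 7098 c [ 641.2 -125.4] size [40.  51.7] long-from-y deg -87.45 z 0.1192 mean [ 641.1 -124. ]
deck n 30381 c [637.4 -75.3] size [101.  169.9] long-from-y deg 3.05 z 0.0959 mean [637.2 -72. ]
```

View pics/w4.png

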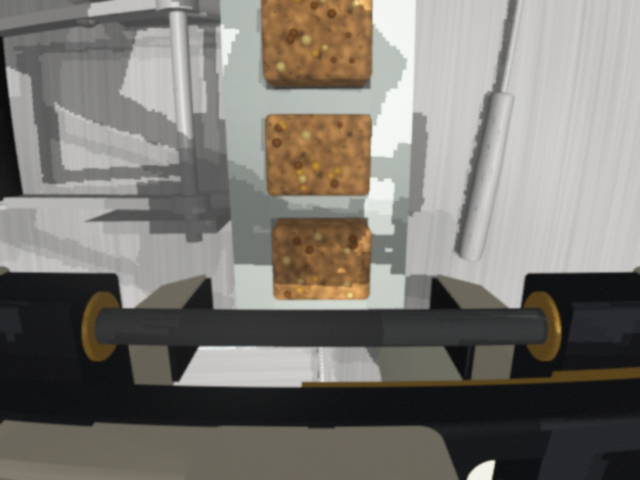

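The wrist view shows the cake at (321,258), between the open jaws. Going down and gripping it.

Emit:
carry_out --plan '[{"grip": 100,"travel": [20,0,0],"roll": 0},{"grip": 100,"travel": [40,0,0],"roll": 0},{"grip": 100,"travel": [52,0,0],"roll": 0},{"grip": 80,"travel": [61,0,0],"roll": 0},{"grip": 60,"travel": [61,0,0],"roll": 0},{"grip": 40,"travel": [61,0,0],"roll": 0},{"grip": 40,"travel": [61,0,0],"roll": 0},{"grip": 40,"travel": [61,0,0],"roll": 0}]' --force 25

```text
t: 14.9
ee_pos: [0.6422, -0.1261, 0.103]
tool_rot: [0.488, 0.511, -0.488, 0.513]
ft_force: [-1.0, -0.1, 0.2]
finger_gap: 0.689
```

Emit:
carry_out --plan '[{"grip": 40,"travel": [0,0,0],"roll": 0},{"grip": 40,"travel": [0,0,0],"roll": 0},{"grip": 40,"travel": [0,0,0],"roll": 0},{"grip": 40,"travel": [-10,0,0],"roll": 0},{"grip": 40,"travel": [-25,0,0],"roll": 0},{"grip": 40,"travel": [-45,0,0],"roll": 0},{"grip": 40,"travel": [-55,0,0],"roll": 0},{"grip": 40,"travel": [-55,0,0],"roll": 0}]'

```text
t: 15.57
ee_pos: [0.6429, -0.1263, 0.1601]
tool_rot: [0.489, 0.51, -0.487, 0.514]
ft_force: [0.2, -0.6, -1.2]
finger_gap: 0.567
```

```bash
python3 -c "
from h import *
go([.561,-.334,.10],3)
W=cloud(snap('top','t5.png'))
rect(W,(.3,.67,-.45,-.17),.034,.046,'rim')"
```

```text
t 15.57 q [-0.311  0.631  1.231 -0.     1.274 -0.359] p [ 0.6429 -0.1263  0.1601] F [ 0.2 -0.6 -1.2] gap 0.567
[[0.005, 0.999, 0.048], [-0.002, 0.048, -0.999], [-1.0, 0.005, 0.002]]
travel [ 60.  -92.1 203.4] roll -0.25 alt 179.75
rim n 908 c [ 513.5 -364.6] size [117.  292.5] long-from-y deg 75.16 z 0.0407 mean [ 501.6 -367.9]
```

View pics/t5.png

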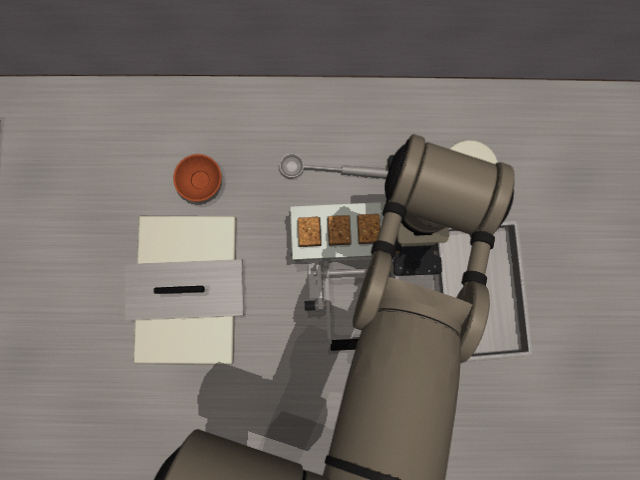

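The cake is held (gap 52 mm), and the tray's visible right edge, (515,225)–(528,353), hasn't moved.

Emit:
carry_out --plan '[{"grip": 40,"travel": [0,-14,30],"roll": 0},{"grip": 40,"travel": [0,-29,64],"roll": 0},{"grip": 40,"travel": [0,-44,98],"roll": 0},{"grip": 40,"travel": [0,-59,132],"roll": 0},{"grip": 40,"travel": [15,-74,166],"roll": 0},{"grip": 40,"travel": [35,-86,192],"roll": 0},{"grip": 40,"travel": [55,-92,203],"roll": 0},{"grip": 40,"travel": [70,-92,203],"roll": 0}]'

```text
t: 16.28
ee_pos: [0.5563, -0.3359, 0.0836]
tool_rot: [0.488, 0.512, -0.489, 0.51]
ft_force: [0.4, 0.6, -1.2]
finger_gap: 0.561
```

Emit:
carry_out --plan '[{"grip": 40,"travel": [20,0,0],"roll": 0},{"grip": 40,"travel": [40,0,0],"roll": 0},{"grip": 40,"travel": [55,0,0],"roll": 0},{"grip": 40,"travel": [60,0,0],"roll": 0},{"grip": 40,"travel": [60,0,0],"roll": 0},{"grip": 40,"travel": [60,0,0],"roll": 0},{"grip": 40,"travel": [60,0,0],"roll": 0},{"grip": 40,"travel": [60,0,0],"roll": 0}]'

```text
t: 16.95
ee_pos: [0.5599, -0.3335, 0.028]
tool_rot: [0.488, 0.511, -0.488, 0.513]
ft_force: [0.4, 0.9, -1.4]
finger_gap: 0.564
```

```bash
python3 -c "
from h import *
go([.561,-.334,.0145],3)"
```

```text
t 16.95 q [-0.655  0.765  1.37  -0.     1.005 -0.703] p [ 0.5599 -0.3335  0.028 ] F [ 0.4  0.9 -1.4] gap 0.564
[[0.002, 0.999, 0.048], [-0.001, 0.048, -0.999], [-1.0, 0.002, 0.001]]
travel [13.5  1.   0.5] roll -0.25 alt 179.75
```

Emit:
carry_out --plan '[{"grip": 40,"travel": [4,0,0],"roll": 0},{"grip": 40,"travel": [8,0,0],"roll": 0},{"grip": 40,"travel": [11,0,0],"roll": 0},{"grip": 40,"travel": [13,0,0],"roll": 0},{"grip": 40,"travel": [13,0,0],"roll": 0},{"grip": 40,"travel": [13,0,0],"roll": 0},{"grip": 40,"travel": [13,0,0],"roll": 0},{"grip": 40,"travel": [13,0,0],"roll": 0}]'

```text
t: 17.62
ee_pos: [0.5592, -0.333, 0.0141]
tool_rot: [0.488, 0.512, -0.488, 0.512]
ft_force: [-2.8, 2.7, 5.5]
finger_gap: 0.565
```

Emit:
carry_out --plan '[{"grip": 76,"travel": [0,0,0],"roll": 0},{"grip": 76,"travel": [0,0,0],"roll": 0},{"grip": 76,"travel": [0,0,0],"roll": 0},{"grip": 76,"travel": [0,0,0],"roll": 0},{"grip": 76,"travel": [-20,0,0],"roll": 0},{"grip": 76,"travel": [-60,0,0],"roll": 0},{"grip": 100,"travel": [-100,0,0],"roll": 0},{"grip": 100,"travel": [-140,0,0],"roll": 0}]'

```text
t: 18.28
ee_pos: [0.559, -0.3329, 0.1548]
tool_rot: [0.488, 0.512, -0.488, 0.511]
ft_force: [1.1, -0.6, 1.1]
finger_gap: 0.86
```

```bash
python3 -c "
from h import *
go([.638,-.070,.16],3)"
```

```text
t 18.28 q [-0.655  0.631  1.246 -0.     1.266 -0.703] p [ 0.559  -0.3329  0.1548] F [ 1.1 -0.6  1.1] gap 0.86
[[-0.001, 0.999, 0.048], [0.001, 0.048, -0.999], [-1.0, -0.001, -0.001]]
travel [  -5.1   91.5 -258.8] roll -0.26 alt 179.74
```

Emit:
carry_out --plan '[{"grip": 100,"travel": [-5,12,-34],"roll": 0},{"grip": 100,"travel": [-5,24,-68],"roll": 0},{"grip": 100,"travel": [-5,37,-104],"roll": 0},{"grip": 100,"travel": [-5,50,-140],"roll": 0},{"grip": 100,"travel": [-5,62,-176],"roll": 0},{"grip": 100,"travel": [-5,75,-212],"roll": 0},{"grip": 100,"travel": [-5,86,-243],"roll": 0},{"grip": 100,"travel": [-5,91,-258],"roll": 0}]'

```text
t: 18.95
ee_pos: [0.6386, -0.0668, 0.1586]
tool_rot: [0.487, 0.513, -0.487, 0.512]
ft_force: [-0.8, 0.2, 0.1]
finger_gap: 1.001
```

Emit:
carry_out --plan '[{"grip": 100,"travel": [0,0,0],"roll": 0},{"grip": 100,"travel": [0,0,0],"roll": 0},{"grip": 100,"travel": [0,0,0],"roll": 0},{"grip": 100,"travel": [10,0,0],"roll": 0},{"grip": 100,"travel": [20,0,0],"roll": 0},{"grip": 100,"travel": [20,0,0],"roll": 0},{"grip": 100,"travel": [20,0,0],"roll": 0},{"grip": 100,"travel": [20,0,0],"roll": 0}]'

```text
t: 19.62
ee_pos: [0.6377, -0.0716, 0.1384]
tool_rot: [0.488, 0.512, -0.488, 0.512]
ft_force: [0.4, 0.4, 1.2]
finger_gap: 1.0
```

```bash
python3 -c "
from h import *
go([.638,-.070,.102],3)
W=cloud(snap('top','t6.png'))
rect(W,(.3,.67,-.45,-.17),.034,.046,'rim')
rect(W,(.5,.64,-.40,-.28),.025,.035,'cakeB')"
```

```text
t 19.62 q [-0.231  0.629  1.298 -0.     1.215 -0.278] p [ 0.6377 -0.0716  0.1384] F [0.4 0.4 1.2] gap 1.0
[[-0.0, 0.999, 0.047], [0.0, 0.047, -0.999], [-1.0, -0.0, -0.0]]
travel [36.4  0.4 -1.6] roll -0.3 alt 179.7
rim n 1594 c [ 523.9 -305.2] size [167.2 268.4] long-from-y deg -85.1 z 0.0409 mean [ 511.4 -316.8]
cakeB n 392 c [ 559.1 -331.9] size [41.9 50.3] long-from-y deg -89.63 z 0.0331 mean [ 559.2 -331.1]
```

View pics/t6.png

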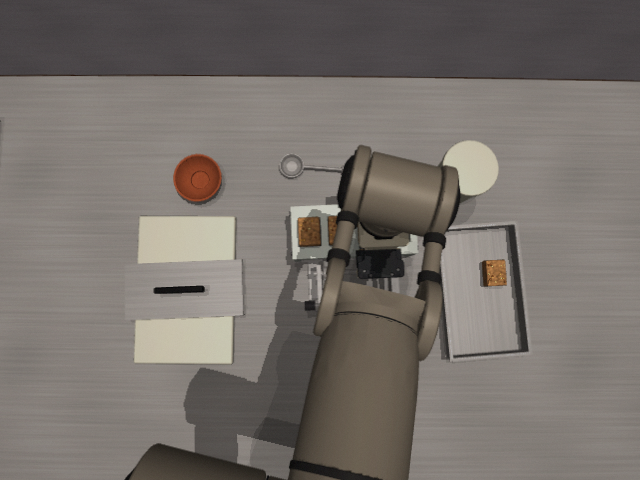

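Cake 1 lies in the tray at (495,273), as planned, and the tray hasn't moved. Picking the second cake.

Emit:
carry_out --plan '[{"grip": 100,"travel": [15,0,-1],"roll": 0},{"grip": 100,"travel": [28,0,-1],"roll": 0},{"grip": 70,"travel": [36,0,-1],"roll": 0},{"grip": 40,"travel": [36,0,-1],"roll": 0},{"grip": 40,"travel": [36,0,-1],"roll": 0},{"grip": 40,"travel": [36,0,-1],"roll": 0},{"grip": 40,"travel": [36,0,-1],"roll": 0},{"grip": 40,"travel": [36,0,-1],"roll": 0}]'

```text
t: 20.33
ee_pos: [0.6383, -0.0702, 0.1036]
tool_rot: [0.488, 0.511, -0.488, 0.512]
ft_force: [-0.6, 0.8, 0.1]
finger_gap: 0.614
```

Emit:
carry_out --plan '[{"grip": 40,"travel": [0,0,0],"roll": 0},{"grip": 40,"travel": [0,0,0],"roll": 0},{"grip": 40,"travel": [0,0,0],"roll": 0},{"grip": 40,"travel": [-10,0,0],"roll": 0},{"grip": 40,"travel": [-25,0,0],"roll": 0},{"grip": 40,"travel": [-45,0,0],"roll": 0},{"grip": 40,"travel": [-55,0,0],"roll": 0},{"grip": 40,"travel": [-55,0,0],"roll": 0}]'

```text
t: 21.0
ee_pos: [0.6392, -0.0704, 0.1608]
tool_rot: [0.489, 0.51, -0.487, 0.514]
ft_force: [-0.2, -0.2, -1.2]
finger_gap: 0.562
```

```bash
python3 -c "
from h import *
go([.556,-.270,.10],3)"
```

```text
t 21.0 q [-0.229  0.608  1.271 -0.     1.257 -0.277] p [ 0.6392 -0.0704  0.1608] F [-0.2 -0.2 -1.2] gap 0.562
[[0.005, 0.999, 0.048], [-0.001, 0.048, -0.999], [-1.0, 0.005, 0.002]]
travel [ 60.7 -93.  195.3] roll -0.25 alt 179.75
```

Emit:
carry_out --plan '[{"grip": 40,"travel": [0,-14,30],"roll": 0},{"grip": 40,"travel": [0,-29,63],"roll": 0},{"grip": 40,"travel": [0,-44,96],"roll": 0},{"grip": 40,"travel": [0,-60,129],"roll": 0},{"grip": 40,"travel": [10,-75,160],"roll": 0},{"grip": 40,"travel": [30,-87,185],"roll": 0},{"grip": 40,"travel": [50,-93,195],"roll": 0},{"grip": 40,"travel": [70,-93,195],"roll": 0}]'

```text
t: 21.67
ee_pos: [0.5523, -0.2722, 0.0862]
tool_rot: [0.488, 0.511, -0.489, 0.511]
ft_force: [0.3, 0.5, -0.9]
finger_gap: 0.563
```

Emit:
carry_out --plan '[{"grip": 40,"travel": [20,0,0],"roll": 0},{"grip": 40,"travel": [40,0,0],"roll": 0},{"grip": 40,"travel": [55,0,0],"roll": 0},{"grip": 40,"travel": [60,0,0],"roll": 0},{"grip": 40,"travel": [60,0,0],"roll": 0},{"grip": 40,"travel": [60,0,0],"roll": 0},{"grip": 40,"travel": [60,0,0],"roll": 0},{"grip": 40,"travel": [60,0,0],"roll": 0}]'

```text
t: 22.33
ee_pos: [0.5549, -0.2696, 0.0289]
tool_rot: [0.488, 0.511, -0.488, 0.513]
ft_force: [-0.0, 0.0, -0.7]
finger_gap: 0.559
```

```bash
python3 -c "
from h import *
go([.556,-.270,.0145],3)
W=cloud(snap('top','t7.png'))
rect(W,(.3,.67,-.45,-.17),.034,.046,'rim')
"
```

```text
t 22.33 q [-0.576  0.711  1.483 -0.     0.945 -0.624] p [ 0.5549 -0.2696  0.0289] F [-0.   0.  -0.7] gap 0.559
[[0.002, 0.999, 0.048], [-0.001, 0.048, -0.999], [-1.0, 0.002, 0.001]]
travel [14.4  1.   0.4] roll -0.25 alt 179.75
rim n 463 c [ 545.1 -222.6] size [ 37.  221.2] long-from-y deg 85.94 z 0.0409 mean [ 556.  -224.6]
```

View pics/t7.png

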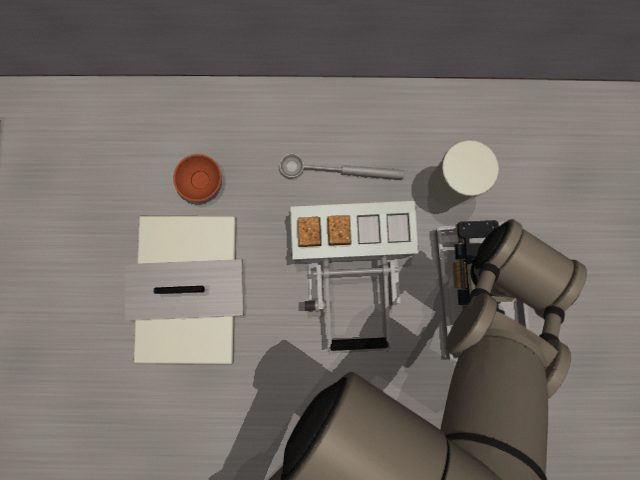

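The tray's left edge is still at (438–450,230–358), so I can set the cake down.

Emit:
carry_out --plan '[{"grip": 40,"travel": [4,0,0],"roll": 0},{"grip": 40,"travel": [8,0,0],"roll": 0},{"grip": 40,"travel": [11,0,0],"roll": 0},{"grip": 40,"travel": [14,0,0],"roll": 0},{"grip": 40,"travel": [14,0,0],"roll": 0},{"grip": 40,"travel": [14,0,0],"roll": 0},{"grip": 40,"travel": [14,0,0],"roll": 0},{"grip": 40,"travel": [14,0,0],"roll": 0}]'

```text
t: 23.05
ee_pos: [0.5541, -0.2692, 0.0149]
tool_rot: [0.488, 0.512, -0.488, 0.512]
ft_force: [-4.3, 3.3, 10.9]
finger_gap: 0.566
```

Emit:
carry_out --plan '[{"grip": 76,"travel": [0,0,0],"roll": 0},{"grip": 76,"travel": [0,0,0],"roll": 0},{"grip": 76,"travel": [0,0,0],"roll": 0},{"grip": 76,"travel": [0,0,0],"roll": 0},{"grip": 76,"travel": [-20,0,0],"roll": 0},{"grip": 76,"travel": [-60,0,0],"roll": 0},{"grip": 100,"travel": [-100,0,0],"roll": 0},{"grip": 100,"travel": [-140,0,0],"roll": 0}]'

```text
t: 23.72
ee_pos: [0.5538, -0.269, 0.1547]
tool_rot: [0.488, 0.512, -0.488, 0.511]
ft_force: [0.3, -0.8, 0.5]
finger_gap: 0.854
```

```bash
python3 -c "
from h import *
go([.635,-.0145,.16],3)"
```

```text
t 23.72 q [-0.577  0.568  1.362 -0.     1.214 -0.624] p [ 0.5538 -0.269   0.1547] F [ 0.3 -0.8  0.5] gap 0.854
[[-0.001, 0.999, 0.048], [0.001, 0.048, -0.999], [-1.0, -0.001, -0.001]]
travel [  -5.2   93.2 -250.4] roll -0.26 alt 179.74
```

Emit:
carry_out --plan '[{"grip": 100,"travel": [-5,12,-34],"roll": 0},{"grip": 100,"travel": [-5,24,-68],"roll": 0},{"grip": 100,"travel": [-5,37,-102],"roll": 0},{"grip": 100,"travel": [-5,50,-137],"roll": 0},{"grip": 100,"travel": [-5,63,-172],"roll": 0},{"grip": 100,"travel": [-5,76,-207],"roll": 0},{"grip": 100,"travel": [-5,87,-236],"roll": 0},{"grip": 100,"travel": [-5,92,-250],"roll": 0}]'

```text
t: 24.38
ee_pos: [0.6348, -0.0112, 0.1584]
tool_rot: [0.487, 0.513, -0.487, 0.512]
ft_force: [0.0, -0.6, 0.1]
finger_gap: 1.004
```

Emit:
carry_out --plan '[{"grip": 100,"travel": [0,0,0],"roll": 0},{"grip": 100,"travel": [0,0,0],"roll": 0},{"grip": 100,"travel": [0,0,0],"roll": 0},{"grip": 100,"travel": [10,0,0],"roll": 0},{"grip": 100,"travel": [20,0,0],"roll": 0},{"grip": 100,"travel": [20,0,0],"roll": 0},{"grip": 100,"travel": [20,0,0],"roll": 0},{"grip": 100,"travel": [20,0,0],"roll": 0}]'

```text
t: 25.05
ee_pos: [0.634, -0.0157, 0.1385]
tool_rot: [0.488, 0.512, -0.488, 0.512]
ft_force: [-0.3, 0.2, -0.4]
finger_gap: 1.0
```

```bash
python3 -c "
from h import *
go([.635,-.0145,.102],3)
W=cloud(snap('top','t8.png'))
rect(W,(.3,.67,-.45,-.17),.034,.046,'rim')
rect(W,(.5,.64,-.40,-.20),.025,.035,'cake')
rect(W,(.4,.65,.15,.5),.022,.036,'coversheet')"
```

```text
t 25.05 q [-0.145  0.615  1.323 -0.     1.204 -0.193] p [ 0.634  -0.0157  0.1385] F [-0.3  0.2 -0.4] gap 1.0
[[-0.0, 0.999, 0.047], [-0.0, 0.047, -0.999], [-1.0, -0.0, 0.0]]
travel [36.5  1.  -1.2] roll -0.3 alt 179.7
rim n 1731 c [ 523.8 -305.3] size [167.6 268.8] long-from-y deg -85.04 z 0.0409 mean [ 521.9 -309.4]
cake n 389 c [ 554.4 -267.8] size [41.4 52.1] long-from-y deg -87.22 z 0.0333 mean [ 554.3 -265.9]
coversheet n 6306 c [521.5 294.6] size [112.9 238.6] long-from-y deg 2.89 z 0.0288 mean [521.2 293.5]
```

View pics/t8.png

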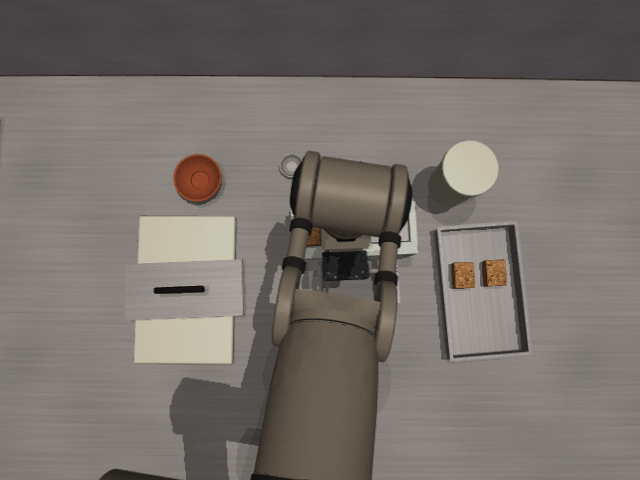

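Two cakes lie flat in the tray, at (463,275) and (495,273). Picking the third.

Emit:
carry_out --plan '[{"grip": 100,"travel": [15,1,-1],"roll": 0},{"grip": 100,"travel": [28,1,-1],"roll": 0},{"grip": 70,"travel": [36,1,-1],"roll": 0},{"grip": 40,"travel": [36,1,-1],"roll": 0},{"grip": 40,"travel": [36,1,-1],"roll": 0},{"grip": 40,"travel": [36,1,-1],"roll": 0},{"grip": 40,"travel": [36,1,-1],"roll": 0},{"grip": 40,"travel": [36,1,-1],"roll": 0}]'

```text
t: 25.77
ee_pos: [0.6355, -0.0142, 0.1035]
tool_rot: [0.488, 0.511, -0.488, 0.512]
ft_force: [-0.8, -0.6, -0.5]
finger_gap: 0.616
```

Emit:
carry_out --plan '[{"grip": 40,"travel": [0,0,0],"roll": 0},{"grip": 40,"travel": [0,0,0],"roll": 0},{"grip": 40,"travel": [0,0,0],"roll": 0},{"grip": 40,"travel": [-10,0,0],"roll": 0},{"grip": 40,"travel": [-25,0,0],"roll": 0},{"grip": 40,"travel": [-45,0,0],"roll": 0},{"grip": 40,"travel": [-55,0,0],"roll": 0},{"grip": 40,"travel": [-55,0,0],"roll": 0}]'

```text
t: 26.43
ee_pos: [0.6366, -0.0143, 0.1608]
tool_rot: [0.489, 0.51, -0.487, 0.513]
ft_force: [0.7, -0.7, -0.7]
finger_gap: 0.567
```

```bash
python3 -c "
from h import *
go([.4616,-.342,.10],3)"
```

```text
t 26.43 q [-0.143  0.596  1.292 -0.     1.248 -0.191] p [ 0.6366 -0.0143  0.1608] F [ 0.7 -0.7 -0.7] gap 0.567
[[0.005, 0.999, 0.048], [-0.001, 0.048, -0.999], [-1.0, 0.005, 0.001]]
travel [  60.2 -190.8  318.9] roll -0.25 alt 179.75
```

Emit:
carry_out --plan '[{"grip": 40,"travel": [0,-18,30],"roll": 0},{"grip": 40,"travel": [0,-38,63],"roll": 0},{"grip": 40,"travel": [0,-58,97],"roll": 0},{"grip": 40,"travel": [0,-78,131],"roll": 0},{"grip": 40,"travel": [0,-98,165],"roll": 0},{"grip": 40,"travel": [0,-118,198],"roll": 0},{"grip": 40,"travel": [0,-138,231],"roll": 0},{"grip": 40,"travel": [0,-158,264],"roll": 0}]'

```text
t: 27.1
ee_pos: [0.4884, -0.2865, 0.1569]
tool_rot: [0.488, 0.512, -0.488, 0.511]
ft_force: [1.0, -0.9, -1.0]
finger_gap: 0.562
```

Emit:
carry_out --plan '[{"grip": 40,"travel": [0,-18,30],"roll": 0},{"grip": 40,"travel": [0,-30,50],"roll": 0},{"grip": 40,"travel": [20,-33,55],"roll": 0},{"grip": 40,"travel": [50,-33,55],"roll": 0},{"grip": 40,"travel": [80,-33,55],"roll": 0},{"grip": 40,"travel": [110,-33,55],"roll": 0},{"grip": 40,"travel": [125,-33,55],"roll": 0},{"grip": 40,"travel": [125,-33,55],"roll": 0}]'

```text
t: 27.77
ee_pos: [0.4571, -0.3397, 0.0282]
tool_rot: [0.488, 0.515, -0.488, 0.509]
ft_force: [-0.1, -0.0, -1.7]
finger_gap: 0.564
```

```bash
python3 -c "
from h import *
go([.4616,-.342,.0145],3)
W=cloud(snap('top','t9.png'))
rect(W,(.3,.67,-.45,-.17),.034,.046,'rim')
"
```

```text
t 27.77 q [-0.774  0.65   1.619 -0.     0.881 -0.821] p [ 0.4571 -0.3397  0.0282] F [-0.1 -0.  -1.7] gap 0.564
[[-0.006, 0.999, 0.048], [0.006, 0.048, -0.999], [-1.0, -0.006, -0.006]]
travel [13.7  4.4  2.6] roll -0.27 alt 179.73
rim n 1241 c [ 523.7 -305. ] size [167.3 268.7] long-from-y deg -85.18 z 0.041 mean [ 549.5 -281.7]
```

View pics/t9.png

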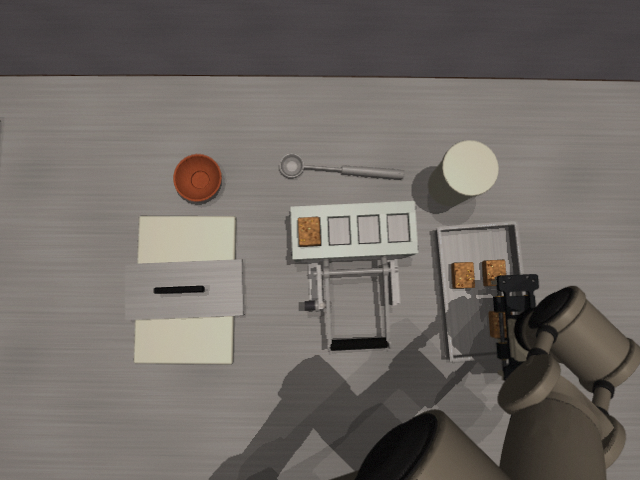

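Tray unmoved. The third cake is over its slot at (497,323), so I'll lower it.

Emit:
carry_out --plan '[{"grip": 40,"travel": [0,2,0],"roll": 0},{"grip": 40,"travel": [3,2,0],"roll": 0},{"grip": 40,"travel": [6,2,0],"roll": 0},{"grip": 40,"travel": [9,2,0],"roll": 0},{"grip": 40,"travel": [12,2,0],"roll": 0},{"grip": 40,"travel": [13,2,0],"roll": 0},{"grip": 40,"travel": [13,2,0],"roll": 0},{"grip": 40,"travel": [13,2,0],"roll": 0}]'

```text
t: 28.48
ee_pos: [0.4616, -0.3418, 0.0197]
tool_rot: [0.488, 0.512, -0.488, 0.512]
ft_force: [-0.4, 0.9, 0.4]
finger_gap: 0.56
```

```bash
python3 -c "
from h import *
go([.4616,-.342,.0145],3)
"
```

```text
t 28.48 q [-0.771  0.665  1.618 -0.     0.858 -0.819] p [ 0.4616 -0.3418  0.0197] F [-0.4  0.9  0.4] gap 0.56
[[-0.0, 0.999, 0.048], [-0.0, 0.048, -0.999], [-1.0, -0.0, 0.0]]
travel [ 5.2 -0.   0.2] roll -0.25 alt 179.75
```

Emit:
carry_out --plan '[{"grip": 40,"travel": [2,0,0],"roll": 0},{"grip": 40,"travel": [4,0,0],"roll": 0},{"grip": 40,"travel": [5,0,0],"roll": 0},{"grip": 40,"travel": [5,0,0],"roll": 0},{"grip": 40,"travel": [5,0,0],"roll": 0},{"grip": 40,"travel": [5,0,0],"roll": 0},{"grip": 40,"travel": [5,0,0],"roll": 0},{"grip": 40,"travel": [5,0,0],"roll": 0}]'

```text
t: 29.15
ee_pos: [0.4616, -0.3418, 0.015]
tool_rot: [0.488, 0.512, -0.488, 0.512]
ft_force: [-1.5, 1.3, 6.2]
finger_gap: 0.565
```

Emit:
carry_out --plan '[{"grip": 76,"travel": [0,0,0],"roll": 0},{"grip": 76,"travel": [0,0,0],"roll": 0},{"grip": 76,"travel": [0,0,0],"roll": 0},{"grip": 76,"travel": [0,0,0],"roll": 0},{"grip": 76,"travel": [-20,0,0],"roll": 0},{"grip": 76,"travel": [-60,0,0],"roll": 0},{"grip": 100,"travel": [-100,0,0],"roll": 0},{"grip": 100,"travel": [-140,0,0],"roll": 0}]'

```text
t: 29.82
ee_pos: [0.4613, -0.3414, 0.1559]
tool_rot: [0.488, 0.512, -0.488, 0.511]
ft_force: [0.1, -1.2, -0.4]
finger_gap: 0.859
```

```bash
python3 -c "
from h import *
go([.6315,.0415,.16],3)"
```

```text
t 29.82 q [-0.771  0.494  1.489 -0.     1.16  -0.819] p [ 0.4613 -0.3414  0.1559] F [ 0.1 -1.2 -0.4] gap 0.859
[[-0.001, 0.999, 0.048], [0.001, 0.048, -0.999], [-1.0, -0.001, -0.001]]
travel [  -3.9  188.4 -374.4] roll -0.26 alt 179.74
```

Emit:
carry_out --plan '[{"grip": 100,"travel": [-4,16,-32],"roll": 0},{"grip": 100,"travel": [-4,34,-68],"roll": 0},{"grip": 100,"travel": [-4,52,-104],"roll": 0},{"grip": 100,"travel": [-4,70,-140],"roll": 0},{"grip": 100,"travel": [-4,88,-176],"roll": 0},{"grip": 100,"travel": [-4,106,-212],"roll": 0},{"grip": 100,"travel": [-4,124,-248],"roll": 0},{"grip": 100,"travel": [-4,142,-284],"roll": 0}]'

```text
t: 30.48
ee_pos: [0.5903, -0.0494, 0.1586]
tool_rot: [0.488, 0.512, -0.488, 0.512]
ft_force: [0.4, -1.4, -0.2]
finger_gap: 1.002
```

Emit:
carry_out --plan '[{"grip": 100,"travel": [0,17,-34],"roll": 0},{"grip": 100,"travel": [0,34,-68],"roll": 0},{"grip": 100,"travel": [0,45,-89],"roll": 0},{"grip": 100,"travel": [0,45,-89],"roll": 0},{"grip": 100,"travel": [10,45,-89],"roll": 0},{"grip": 100,"travel": [20,45,-89],"roll": 0},{"grip": 100,"travel": [20,45,-89],"roll": 0},{"grip": 100,"travel": [20,45,-89],"roll": 0}]'

```text
t: 31.15
ee_pos: [0.6295, 0.0383, 0.1373]
tool_rot: [0.488, 0.512, -0.489, 0.511]
ft_force: [0.3, -1.1, 0.6]
finger_gap: 0.998
```

```bash
python3 -c "
from h import *
go([.6315,.0415,.102],3)
W=cloud(snap('top','t10.png'))
rect(W,(.3,.67,-.45,-.17),.034,.046,'rim')
rect(W,(.4,.64,-.40,-.20),.025,.036,'cake')
rect(W,(.4,.65,.15,.5),.022,.036,'coversheet')"
```

```text
t 31.15 q [-0.06   0.611  1.333 -0.     1.2   -0.106] p [0.6295 0.0383 0.1373] F [ 0.3 -1.1  0.6] gap 0.998
[[-0.003, 0.999, 0.046], [-0.0, 0.046, -0.999], [-1.0, -0.003, -0.0]]
travel [35.3  2.3 -3.1] roll -0.36 alt 179.64
rim n 1737 c [ 523.9 -305. ] size [167.1 268.5] long-from-y deg -85.25 z 0.0408 mean [ 521.9 -309.5]
cake n 487 c [ 461.3 -342.1] size [42.  52.2] long-from-y deg -86.54 z 0.0335 mean [ 461.5 -340.6]
coversheet n 5938 c [521.6 295.2] size [112.7 236.7] long-from-y deg 2.97 z 0.0287 mean [522.2 300.4]
```

View pics/t10.png

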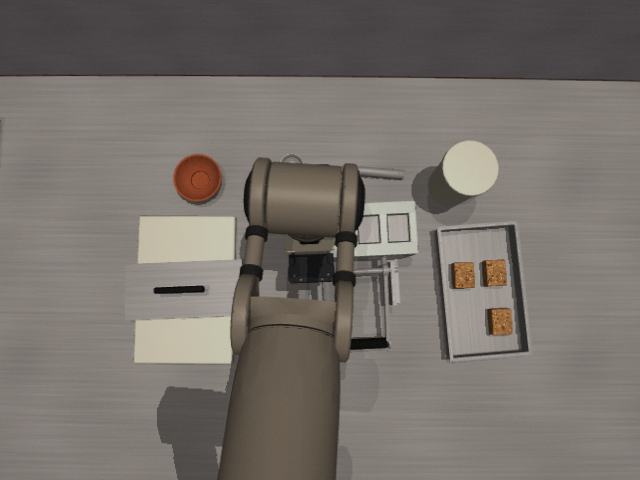

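Three cakes in the tray; the third is at (500,321). Picking the last one.

Emit:
carry_out --plan '[{"grip": 100,"travel": [12,1,-2],"roll": 0},{"grip": 100,"travel": [26,1,-2],"roll": 0},{"grip": 70,"travel": [35,1,-2],"roll": 0},{"grip": 40,"travel": [35,1,-2],"roll": 0},{"grip": 40,"travel": [35,1,-2],"roll": 0},{"grip": 40,"travel": [35,1,-2],"roll": 0},{"grip": 40,"travel": [35,1,-2],"roll": 0},{"grip": 40,"travel": [35,1,-2],"roll": 0}]'

```text
t: 31.87
ee_pos: [0.6319, 0.0418, 0.1045]
tool_rot: [0.488, 0.511, -0.488, 0.512]
ft_force: [-0.5, -0.7, -0.6]
finger_gap: 0.611
```

Emit:
carry_out --plan '[{"grip": 40,"travel": [0,0,0],"roll": 0},{"grip": 40,"travel": [0,0,0],"roll": 0},{"grip": 40,"travel": [0,0,0],"roll": 0},{"grip": 40,"travel": [-10,0,0],"roll": 0},{"grip": 40,"travel": [-25,0,0],"roll": 0},{"grip": 40,"travel": [-45,0,0],"roll": 0},{"grip": 40,"travel": [-55,0,0],"roll": 0},{"grip": 40,"travel": [-55,0,0],"roll": 0}]'

```text
t: 32.53
ee_pos: [0.6329, 0.0417, 0.1618]
tool_rot: [0.489, 0.51, -0.487, 0.513]
ft_force: [0.2, -0.6, -0.8]
finger_gap: 0.563
```

```bash
python3 -c "
from h import *
go([.4562,-.2785,.10],3)"
```

```text
t 32.53 q [-0.055  0.591  1.299 -0.     1.246 -0.103] p [0.6329 0.0417 0.1618] F [ 0.2 -0.6 -0.8] gap 0.563
[[0.005, 0.999, 0.048], [-0.0, 0.048, -0.999], [-1.0, 0.005, 0.001]]
travel [  61.  -192.2  311.3] roll -0.25 alt 179.75
```

Emit:
carry_out --plan '[{"grip": 40,"travel": [0,-18,29],"roll": 0},{"grip": 40,"travel": [0,-38,62],"roll": 0},{"grip": 40,"travel": [0,-58,95],"roll": 0},{"grip": 40,"travel": [0,-78,128],"roll": 0},{"grip": 40,"travel": [0,-98,160],"roll": 0},{"grip": 40,"travel": [0,-118,192],"roll": 0},{"grip": 40,"travel": [0,-138,224],"roll": 0},{"grip": 40,"travel": [0,-158,256],"roll": 0}]'

```text
t: 33.2
ee_pos: [0.4843, -0.2226, 0.158]
tool_rot: [0.488, 0.512, -0.488, 0.512]
ft_force: [-0.1, -0.1, -0.6]
finger_gap: 0.561
```

Emit:
carry_out --plan '[{"grip": 40,"travel": [0,-18,29],"roll": 0},{"grip": 40,"travel": [0,-30,50],"roll": 0},{"grip": 40,"travel": [20,-33,55],"roll": 0},{"grip": 40,"travel": [50,-33,55],"roll": 0},{"grip": 40,"travel": [80,-33,55],"roll": 0},{"grip": 40,"travel": [110,-33,55],"roll": 0},{"grip": 40,"travel": [120,-33,55],"roll": 0},{"grip": 40,"travel": [120,-33,55],"roll": 0}]'

```text
t: 33.87
ee_pos: [0.4537, -0.2766, 0.0359]
tool_rot: [0.488, 0.514, -0.488, 0.51]
ft_force: [-0.3, 1.3, -0.4]
finger_gap: 0.563
```

```bash
python3 -c "
from h import *
go([.4562,-.2785,.0145],3)
W=cloud(snap('top','t11.png'))
rect(W,(.3,.67,-.45,-.17),.034,.046,'rim')
"
```

```text
t 33.87 q [-0.692  0.585  1.728 -0.     0.835 -0.739] p [ 0.4537 -0.2766  0.0359] F [-0.3  1.3 -0.4] gap 0.563
[[-0.005, 0.999, 0.048], [0.004, 0.048, -0.999], [-1.0, -0.005, -0.004]]
travel [21.4  2.5  2.1] roll -0.26 alt 179.74
rim n 1166 c [ 524.  -305.2] size [166.9 268. ] long-from-y deg -85.17 z 0.041 mean [ 565.5 -285.1]
```

View pics/t11.png

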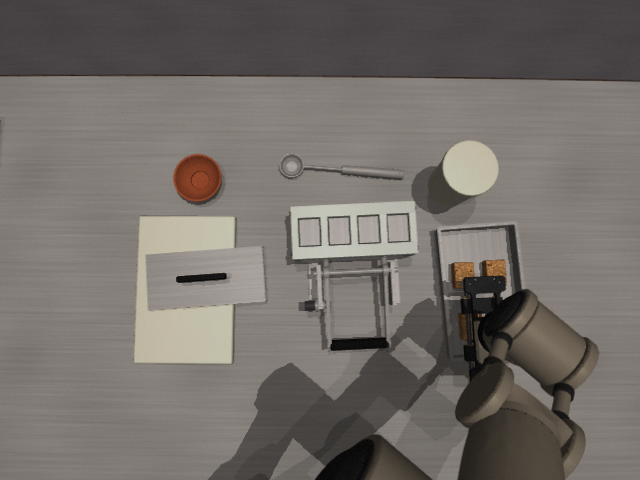

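The cover has been knocked aside, to about (205,278); I'll remeasure it later. The tray is fine. Lowering the last cake.

Emit:
carry_out --plan '[{"grip": 40,"travel": [4,1,0],"roll": 0},{"grip": 40,"travel": [8,1,0],"roll": 0},{"grip": 40,"travel": [12,1,0],"roll": 0},{"grip": 40,"travel": [15,1,0],"roll": 0},{"grip": 40,"travel": [18,1,0],"roll": 0},{"grip": 40,"travel": [21,1,0],"roll": 0},{"grip": 40,"travel": [21,1,0],"roll": 0},{"grip": 40,"travel": [21,1,0],"roll": 0}]'

```text
t: 34.58
ee_pos: [0.4565, -0.2779, 0.0176]
tool_rot: [0.488, 0.512, -0.488, 0.512]
ft_force: [-0.7, 0.3, -0.5]
finger_gap: 0.565
```

```bash
python3 -c "
from h import *
go([.4562,-.2785,.0145],3)
"
```

```text
t 34.58 q [-0.69   0.616  1.737 -0.     0.789 -0.738] p [ 0.4565 -0.2779  0.0176] F [-0.7  0.3 -0.5] gap 0.565
[[-0.0, 0.999, 0.048], [0.0, 0.048, -0.999], [-1.0, -0.0, -0.0]]
travel [ 3.1 -0.3  0.6] roll -0.25 alt 179.75
```

Emit:
carry_out --plan '[{"grip": 40,"travel": [2,0,0],"roll": 0},{"grip": 40,"travel": [3,0,0],"roll": 0},{"grip": 40,"travel": [3,0,0],"roll": 0},{"grip": 40,"travel": [3,0,0],"roll": 0},{"grip": 76,"travel": [3,0,0],"roll": 0},{"grip": 76,"travel": [3,0,0],"roll": 0},{"grip": 76,"travel": [3,0,0],"roll": 0},{"grip": 76,"travel": [3,0,0],"roll": 0}]'

```text
t: 35.25
ee_pos: [0.4565, -0.278, 0.0146]
tool_rot: [0.488, 0.512, -0.488, 0.512]
ft_force: [0.5, -1.0, -0.5]
finger_gap: 0.75
```

Emit:
carry_out --plan '[{"grip": 76,"travel": [0,0,0],"roll": 0},{"grip": 76,"travel": [-20,0,0],"roll": 0},{"grip": 76,"travel": [-60,0,0],"roll": 0},{"grip": 100,"travel": [-100,0,0],"roll": 0},{"grip": 100,"travel": [-140,0,0],"roll": 0},{"grip": 100,"travel": [-140,0,0],"roll": 0},{"grip": 100,"travel": [-140,0,0],"roll": 0},{"grip": 100,"travel": [-140,0,0],"roll": 0}]'

```text
t: 35.92
ee_pos: [0.4562, -0.2776, 0.1542]
tool_rot: [0.488, 0.512, -0.488, 0.512]
ft_force: [0.9, 0.5, -0.2]
finger_gap: 0.996
```

```bash
python3 -c "
from h import *
go([.421,-.053,.16],3)
W=cloud(snap('top','t12.png'))
rect(W,(.3,.67,-.45,-.17),.034,.046,'rim')
rect(W,(.35,.45,-.12,.02),.05,.09,'grip')
rect(W,(.4,.68,.08,.5),.022,.036,'coversheet')
rect(W,(.4,.68,.08,.5),.055,.075,'handle')
"
```

```text
t 35.92 q [-0.69   0.428  1.606 -0.     1.108 -0.738] p [ 0.4562 -0.2776  0.1542] F [ 0.9  0.5 -0.2] gap 0.996
[[-0.001, 0.999, 0.048], [0.0, 0.048, -0.999], [-1.0, -0.001, -0.0]]
travel [  -5.7  -24.4 -226.1] roll -0.25 alt 179.75
rim n 1195 c [ 523.8 -304.7] size [167.  268.3] long-from-y deg -85.27 z 0.0409 mean [ 552.6 -279.1]
grip n 740 c [428.3 -54.3] size [ 42.2 117.9] long-from-y deg 0.64 z 0.0683 mean [423.  -53.5]
coversheet n 6296 c [545.3 252.5] size [112.4 239.1] long-from-y deg 4.92 z 0.0288 mean [544.9 251.3]
handle n 318 c [545.2 251.6] size [12.1 96.5] long-from-y deg 4.66 z 0.0673 mean [545.2 250.7]
```

View pics/t12.png

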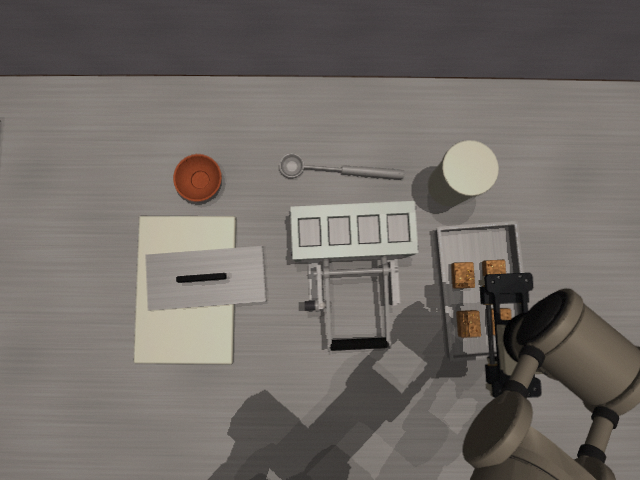

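Four cakes sit in the tray at (463,274), (495,268), (468,323) and (504,315). The cover is at (545,252) mm, yaw 4.8°, flat. Next is the lever.

Emit:
carry_out --plan '[{"grip": 60,"travel": [-5,-4,-36],"roll": 0},{"grip": 60,"travel": [-5,-8,-74],"roll": 0},{"grip": 60,"travel": [-5,-12,-112],"roll": 0},{"grip": 60,"travel": [-5,-16,-150],"roll": 0},{"grip": 60,"travel": [-5,-20,-188],"roll": 0},{"grip": 60,"travel": [-5,-24,-218],"roll": 0},{"grip": 60,"travel": [-5,-24,-226],"roll": 0},{"grip": 60,"travel": [-5,-24,-226],"roll": 0}]'

```text
t: 36.63
ee_pos: [0.4206, -0.0514, 0.1585]
tool_rot: [0.487, 0.514, -0.488, 0.512]
ft_force: [-0.9, -1.1, -0.5]
finger_gap: 0.6
```

Emit:
carry_out --plan '[{"grip": 60,"travel": [0,0,0],"roll": 0},{"grip": 60,"travel": [20,0,0],"roll": 0},{"grip": 60,"travel": [40,0,0],"roll": 0},{"grip": 60,"travel": [60,0,0],"roll": 0},{"grip": 60,"travel": [60,0,0],"roll": 0},{"grip": 60,"travel": [60,0,0],"roll": 0},{"grip": 60,"travel": [60,0,0],"roll": 0},{"grip": 60,"travel": [60,0,0],"roll": 0}]'

```text
t: 37.3
ee_pos: [0.4226, -0.0541, 0.1006]
tool_rot: [0.488, 0.511, -0.488, 0.512]
ft_force: [0.6, -0.3, -0.1]
finger_gap: 0.6
```

```bash
python3 -c "
from h import *
go([.421,-.053,.042],3)
W=cloud(snap('wrist','w13.png'))
rect(W,(.36,.46,-.12,.02),.05,.09,'grip')
"
```

```text
t 37.3 q [-0.308  0.326  1.959 -0.     0.855 -0.355] p [ 0.4226 -0.0541  0.1006] F [ 0.6 -0.3 -0.1] gap 0.6
[[0.002, 0.999, 0.047], [-0.001, 0.047, -0.999], [-1.0, 0.002, 0.001]]
travel [58.6 -1.6 -1.3] roll -0.3 alt 179.7
grip n 7537 c [434.  -34.8] size [55.4 83.1] long-from-y deg 2.52 z 0.0655 mean [422.7 -26.1]
```

View pics/w13.png

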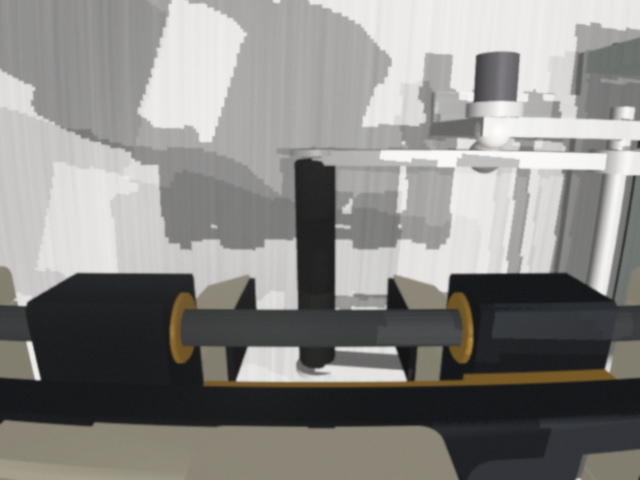

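The wrist view shows the bar at column 315, between the fingers. Pinching it and pulling up.

Emit:
carry_out --plan '[{"grip": 60,"travel": [20,-1,-1],"roll": 0},{"grip": 60,"travel": [40,-1,-1],"roll": 0},{"grip": 60,"travel": [50,-1,-1],"roll": 0},{"grip": 60,"travel": [57,-1,-1],"roll": 0},{"grip": 30,"travel": [57,-1,-1],"roll": 0},{"grip": 10,"travel": [57,-1,-1],"roll": 0},{"grip": 10,"travel": [57,-1,-1],"roll": 0},{"grip": 10,"travel": [57,-1,-1],"roll": 0}]' --force 40

```text
t: 38.02
ee_pos: [0.4213, -0.0526, 0.0435]
tool_rot: [0.488, 0.511, -0.488, 0.512]
ft_force: [-0.2, 0.8, 0.2]
finger_gap: 0.361
```

Emit:
carry_out --plan '[{"grip": 10,"travel": [0,0,0],"roll": 0},{"grip": 10,"travel": [0,0,0],"roll": 0},{"grip": 10,"travel": [0,0,0],"roll": 0},{"grip": 10,"travel": [0,0,0],"roll": 0},{"grip": 10,"travel": [0,0,0],"roll": 0},{"grip": 10,"travel": [0,0,0],"roll": 0},{"grip": 10,"travel": [0,0,0],"roll": 0},{"grip": 10,"travel": [0,0,0],"roll": 0}]'

```text
t: 38.68
ee_pos: [0.4199, -0.0525, 0.0429]
tool_rot: [0.487, 0.512, -0.488, 0.512]
ft_force: [-5.2, -2.2, 5.7]
finger_gap: 0.2
```

Emit:
carry_out --plan '[{"grip": 10,"travel": [-5,0,0],"roll": 0},{"grip": 10,"travel": [-12,-1,0],"roll": 0},{"grip": 10,"travel": [-20,-1,0],"roll": 0},{"grip": 10,"travel": [-28,-1,0],"roll": 0},{"grip": 10,"travel": [-36,0,0],"roll": 0},{"grip": 10,"travel": [-44,1,0],"roll": 0},{"grip": 10,"travel": [-52,2,0],"roll": 0},{"grip": 10,"travel": [-60,4,0],"roll": 0}]'

```text
t: 39.35
ee_pos: [0.4226, -0.0522, 0.103]
tool_rot: [0.487, 0.513, -0.489, 0.511]
ft_force: [-6.7, -3.4, -2.8]
finger_gap: 0.206
```

Emit:
carry_out --plan '[{"grip": 10,"travel": [-1,0,0],"roll": 0},{"grip": 10,"travel": [-2,0,0],"roll": 0},{"grip": 10,"travel": [-2,0,0],"roll": 0},{"grip": 60,"travel": [-2,0,0],"roll": 0},{"grip": 60,"travel": [-2,0,0],"roll": 0},{"grip": 60,"travel": [-2,0,0],"roll": 0},{"grip": 60,"travel": [-2,0,0],"roll": 0},{"grip": 60,"travel": [-2,0,0],"roll": 0}]'

```text
t: 40.02
ee_pos: [0.4251, -0.0522, 0.105]
tool_rot: [0.488, 0.512, -0.488, 0.512]
ft_force: [-1.0, -0.1, -0.0]
finger_gap: 0.524
```

Emit:
carry_out --plan '[{"grip": 80,"travel": [0,0,0],"roll": 0},{"grip": 100,"travel": [-5,0,0],"roll": 0},{"grip": 100,"travel": [-20,0,0],"roll": 0},{"grip": 100,"travel": [-50,0,0],"roll": 0},{"grip": 100,"travel": [-90,0,0],"roll": 0},{"grip": 100,"travel": [-110,0,0],"roll": 0},{"grip": 100,"travel": [-110,0,0],"roll": 0},{"grip": 100,"travel": [-110,0,0],"roll": 0}]'

```text
t: 40.68
ee_pos: [0.4252, -0.0524, 0.2158]
tool_rot: [0.488, 0.511, -0.487, 0.513]
ft_force: [-0.3, -0.6, -1.0]
finger_gap: 0.997
```

```bash
python3 -c "
from h import *
go([.545,.2515,.16],4.8)
snap('scene','s14.png')
W=cloud(snap('top','t14.png'))
rect(W,(.35,.45,-.12,.02),.10,.16,'grip')
rect(W,(.3,.67,-.45,-.17),.034,.046,'rim')
rect(W,(.4,.68,.08,.5),.022,.036,'coversheet')
rect(W,(.4,.68,.08,.5),.055,.075,'handle')
rect(W,(.54,.75,-.2,.15),.096,.108,'deck')
"
```

```text
t 40.68 q [-0.302  0.173  1.788 -0.     1.177 -0.35 ] p [ 0.4252 -0.0524  0.2158] F [-0.3 -0.6 -1. ] gap 0.997
[[0.003, 0.999, 0.048], [-0.001, 0.048, -0.999], [-1.0, 0.003, 0.001]]
travel [  55.9  134.  -297.8] roll -2.05 alt 177.95
grip n 108 c [431.1  -4.7] size [19.8 35.9] long-from-y deg 90.0 z 0.1279 mean [4.319e+02 2.000e-01]
rim n 1745 c [ 523.8 -305.5] size [168.1 268.6] long-from-y deg -85.13 z 0.0409 mean [ 522.4 -309.4]
coversheet n 6301 c [545.2 252.6] size [112.6 240.1] long-from-y deg 4.8 z 0.0288 mean [544.9 251.4]
handle n 315 c [545.3 251.3] size [12.  96.5] long-from-y deg 4.85 z 0.0672 mean [545.2 250.8]
deck n 3783 c [636.6 -42.3] size [100.5 234.5] long-from-y deg 3.07 z 0.099 mean [636.  -41.6]
```

View pics/s14.png

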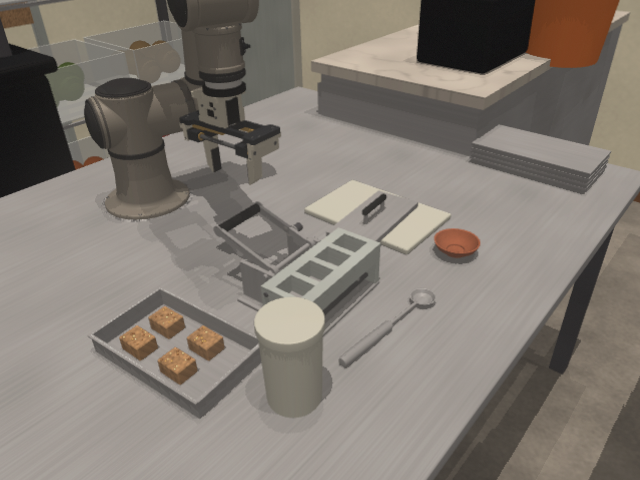

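View pics/t14.png

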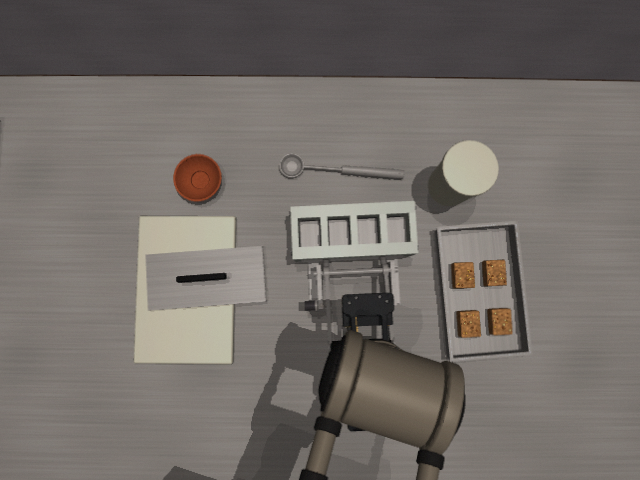

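The scene view shows the lever up at (240,215) and four cakes flat in the tray, at (463,274), (495,272), (469,323) and (500,321) in the top view. Now back to the cover.

Emit:
carry_out --plan '[{"grip": 100,"travel": [0,15,-34],"roll": -2},{"grip": 100,"travel": [0,31,-69],"roll": -2},{"grip": 100,"travel": [0,47,-104],"roll": -2},{"grip": 100,"travel": [0,63,-139],"roll": -2},{"grip": 100,"travel": [15,79,-175],"roll": -2},{"grip": 100,"travel": [30,95,-211],"roll": -2},{"grip": 100,"travel": [45,111,-247],"roll": -2},{"grip": 100,"travel": [55,127,-282],"roll": -2}]'

```text
t: 41.45
ee_pos: [0.5369, 0.237, 0.1564]
tool_rot: [0.477, 0.521, -0.48, 0.519]
ft_force: [0.5, -1.1, 0.5]
finger_gap: 0.998
```

Emit:
carry_out --plan '[{"grip": 100,"travel": [0,7,-16],"roll": 0},{"grip": 100,"travel": [0,7,-16],"roll": 0},{"grip": 100,"travel": [20,7,-16],"roll": 0},{"grip": 100,"travel": [40,7,-16],"roll": 0},{"grip": 100,"travel": [60,7,-16],"roll": 0},{"grip": 100,"travel": [70,7,-16],"roll": 0},{"grip": 100,"travel": [70,7,-16],"roll": 0},{"grip": 100,"travel": [70,7,-16],"roll": 0}]'

```text
t: 42.12
ee_pos: [0.5434, 0.2514, 0.0893]
tool_rot: [0.478, 0.52, -0.48, 0.52]
ft_force: [-0.1, 0.1, 0.4]
finger_gap: 1.0
```

```bash
python3 -c "
from h import *
go([.5445,.2495,.042],4.7)
W=cloud(snap('wrist','w15.png'))
rect(W,(.5,.62,.15,.4),.055,.08,'handle')
rect(W,(.4,.68,.08,.5),.018,.036,'coversheet')
"
```

```text
t 42.12 q [ 0.306  0.609  1.488 -0.     1.046  0.223] p [0.5434 0.2514 0.0893] F [-0.1  0.1  0.4] gap 1.0
[[-0.002, 0.997, 0.082], [-0.001, 0.082, -0.997], [-1.0, -0.002, 0.001]]
travel [47.3  1.   2. ] roll 0.02 alt -179.98
handle n 3341 c [543.3 268.1] size [12.  64.2] long-from-y deg 4.54 z 0.0645 mean [543.  269.8]
coversheet n 53778 c [540.8 294.5] size [112.8 151.9] long-from-y deg 4.83 z 0.0259 mean [540.1 302.4]
```

View pics/w15.png

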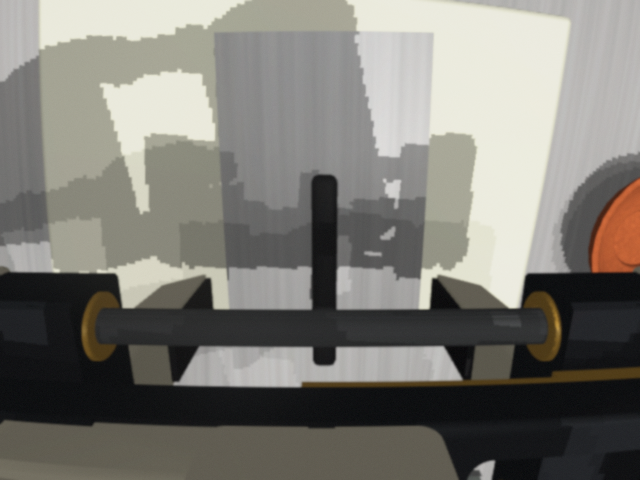

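The handle is centred between the fingers at column 324. Going down and gripping it.

Emit:
carry_out --plan '[{"grip": 100,"travel": [15,1,2],"roll": 0},{"grip": 100,"travel": [30,1,2],"roll": 0},{"grip": 100,"travel": [40,1,2],"roll": 0},{"grip": 100,"travel": [47,1,2],"roll": 0},{"grip": 60,"travel": [47,1,2],"roll": 0},{"grip": 30,"travel": [47,1,2],"roll": 0},{"grip": 0,"travel": [47,1,2],"roll": 0},{"grip": 0,"travel": [47,1,2],"roll": 0}]' --force 35

```text
t: 42.83
ee_pos: [0.5455, 0.2504, 0.0436]
tool_rot: [0.479, 0.52, -0.478, 0.521]
ft_force: [0.6, 1.0, 0.3]
finger_gap: 0.764
```

Emit:
carry_out --plan '[{"grip": 0,"travel": [0,0,0],"roll": 0},{"grip": 0,"travel": [0,0,0],"roll": 0},{"grip": 0,"travel": [0,0,0],"roll": 0},{"grip": 0,"travel": [0,0,0],"roll": 0},{"grip": 0,"travel": [0,0,0],"roll": 0},{"grip": 0,"travel": [0,0,0],"roll": 0},{"grip": 0,"travel": [0,0,0],"roll": 0},{"grip": 0,"travel": [0,0,0],"roll": 0}]'

```text
t: 43.5
ee_pos: [0.5449, 0.2501, 0.0427]
tool_rot: [0.479, 0.52, -0.479, 0.52]
ft_force: [1.2, 0.1, 0.6]
finger_gap: 0.181
```

Emit:
carry_out --plan '[{"grip": 0,"travel": [0,0,0],"roll": 0},{"grip": 0,"travel": [0,0,0],"roll": 0},{"grip": 0,"travel": [0,0,0],"roll": 0},{"grip": 0,"travel": [0,0,0],"roll": 0},{"grip": 0,"travel": [0,0,0],"roll": 0},{"grip": 0,"travel": [0,0,0],"roll": 0},{"grip": 0,"travel": [0,0,0],"roll": 0},{"grip": 0,"travel": [0,0,0],"roll": 0}]'

```text
t: 44.17
ee_pos: [0.5449, 0.2501, 0.0427]
tool_rot: [0.479, 0.52, -0.479, 0.52]
ft_force: [0.4, 1.0, 0.3]
finger_gap: 0.129
```

```bash
python3 -c "
from h import *
go([.6357,-.0425,.165],2.9)
"
```

```text
t 44.17 q [ 0.303  0.668  1.526 -0.     0.947  0.22 ] p [0.5449 0.2501 0.0427] F [0.4 1.  0.3] gap 0.129
[[0.0, 0.997, 0.083], [-0.0, 0.083, -0.997], [-1.0, 0.0, 0.0]]
travel [-122.3   66.3  299.2] roll 1.85 alt -178.15
```

Emit:
carry_out --plan '[{"grip": 0,"travel": [-5,0,0],"roll": 0},{"grip": 0,"travel": [-15,0,0],"roll": 0},{"grip": 0,"travel": [-35,0,0],"roll": 0},{"grip": 0,"travel": [-60,0,0],"roll": 0},{"grip": 0,"travel": [-85,0,0],"roll": 0},{"grip": 0,"travel": [-110,0,0],"roll": 0},{"grip": 0,"travel": [-125,0,0],"roll": 0},{"grip": 0,"travel": [-125,0,0],"roll": 0}]'

```text
t: 44.83
ee_pos: [0.5466, 0.2508, 0.1724]
tool_rot: [0.481, 0.519, -0.477, 0.522]
ft_force: [-0.1, -0.2, -3.3]
finger_gap: 0.125
```

Emit:
carry_out --plan '[{"grip": 0,"travel": [0,7,30],"roll": 1},{"grip": 0,"travel": [0,14,65],"roll": 2},{"grip": 0,"travel": [0,22,100],"roll": 2},{"grip": 0,"travel": [0,30,135],"roll": 2},{"grip": 0,"travel": [0,38,170],"roll": 2},{"grip": 0,"travel": [0,45,205],"roll": 2},{"grip": 0,"travel": [0,53,240],"roll": 2},{"grip": 0,"travel": [0,60,270],"roll": 2}]'

```text
t: 45.5
ee_pos: [0.6267, -0.0163, 0.1665]
tool_rot: [0.488, 0.512, -0.489, 0.511]
ft_force: [1.2, 0.1, -2.5]
finger_gap: 0.13
```

Emit:
carry_out --plan '[{"grip": 0,"travel": [0,3,15],"roll": 0},{"grip": 0,"travel": [0,6,29],"roll": 0},{"grip": 0,"travel": [0,6,29],"roll": 0},{"grip": 0,"travel": [0,6,29],"roll": 0},{"grip": 0,"travel": [0,6,29],"roll": 0},{"grip": 0,"travel": [0,6,29],"roll": 0},{"grip": 0,"travel": [0,6,29],"roll": 0},{"grip": 0,"travel": [0,6,29],"roll": 0}]'

```text
t: 46.17
ee_pos: [0.6343, -0.0416, 0.1679]
tool_rot: [0.488, 0.512, -0.487, 0.512]
ft_force: [0.0, -0.5, -2.6]
finger_gap: 0.125
```

```bash
python3 -c "
from h import *
go([.6357,-.0425,.130],2.9)
snap('scene','s16.png')
W=cloud(snap('wrist','w16.png'))
rect(W,(.5,.75,-.2,.2),.175,.21,'handle')
rect(W,(.5,.75,-.2,.2),.135,.165,'coversheet')
W=cloud(snap('top','t16.png'))
rect(W,(.5,.75,-.2,.2),.14,.16,'coversheet')
"
```

```text
t 46.17 q [-0.186  0.592  1.281  0.     1.269 -0.235] p [ 0.6343 -0.0416  0.1679] F [ 0.  -0.5 -2.6] gap 0.125
[[0.0, 0.999, 0.049], [0.0, 0.049, -0.999], [-1.0, 0.0, -0.0]]
travel [37.9  1.4  1. ] roll -0.07 alt 179.93
handle n 5016 c [636.  -14.8] size [25.9 45.2] long-from-y deg -8.67 z 0.1897 mean [632.8 -15.8]
coversheet n 69405 c [630.8  19.8] size [113.2 117.3] long-from-y deg 2.66 z 0.151 mean [630.6  26.1]
coversheet n 1381 c [630.2  53.4] size [ 48.2 112.9] long-from-y deg -88.77 z 0.154 mean [634.6  57.2]
```

View pics/s16.png

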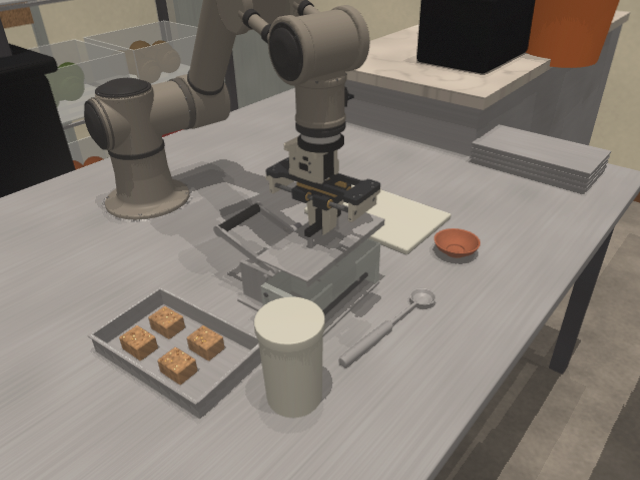

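View pics/t16.png

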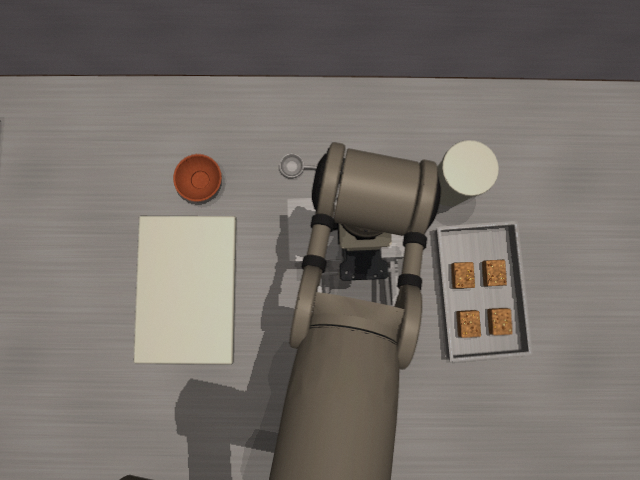

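The cover is level above the mould, at (330,235) in the scene view. Lowering it with a 1.5 mm correction in x.

Emit:
carry_out --plan '[{"grip": 0,"travel": [5,1.5,1],"roll": 0},{"grip": 0,"travel": [12,1.5,1],"roll": 0},{"grip": 0,"travel": [20,1.5,1],"roll": 0},{"grip": 0,"travel": [27,1.5,1],"roll": 0},{"grip": 0,"travel": [34,1.5,1],"roll": 0},{"grip": 0,"travel": [36,1.5,1],"roll": 0},{"grip": 0,"travel": [36,1.5,1],"roll": 0},{"grip": 0,"travel": [36,1.5,1],"roll": 0}]'

```text
t: 46.98
ee_pos: [0.636, -0.0436, 0.1316]
tool_rot: [0.488, 0.512, -0.488, 0.512]
ft_force: [0.4, -0.3, -3.4]
finger_gap: 0.125
```

```bash
python3 -c "
from h import *
go([.6357,-.0425,.1157],2.9)
"
```

```text
t 46.98 q [-0.189  0.627  1.321 -0.     1.194 -0.236] p [ 0.636  -0.0436  0.1316] F [ 0.4 -0.3 -3.4] gap 0.125
[[-0.0, 0.999, 0.048], [-0.0, 0.048, -0.999], [-1.0, -0.0, 0.0]]
travel [15.9 -0.2 -1.1] roll -0.16 alt 179.84
```

Emit:
carry_out --plan '[{"grip": 0,"travel": [2,0,-1],"roll": 0},{"grip": 0,"travel": [4,0,-1],"roll": 0},{"grip": 0,"travel": [6,0,-1],"roll": 0},{"grip": 0,"travel": [8,0,-1],"roll": 0},{"grip": 0,"travel": [10,0,-1],"roll": 0},{"grip": 0,"travel": [10,0,-1],"roll": 0},{"grip": 0,"travel": [10,0,-1],"roll": 0},{"grip": 0,"travel": [10,0,-1],"roll": 0}]'

```text
t: 47.65
ee_pos: [0.6359, -0.0426, 0.1217]
tool_rot: [0.488, 0.512, -0.488, 0.512]
ft_force: [-0.5, -0.3, -3.3]
finger_gap: 0.125
```

No contact force, and the flanges are already below the deck. Continuing.

Emit:
carry_out --plan '[{"grip": 0,"travel": [1,0,0],"roll": 0},{"grip": 0,"travel": [2,0,0],"roll": 0},{"grip": 0,"travel": [3,0,0],"roll": 0},{"grip": 0,"travel": [4,0,0],"roll": 0},{"grip": 0,"travel": [5,0,0],"roll": 0},{"grip": 0,"travel": [6,0,0],"roll": 0},{"grip": 0,"travel": [6,0,0],"roll": 0},{"grip": 0,"travel": [6,0,0],"roll": 0}]'

```text
t: 48.32
ee_pos: [0.6359, -0.0426, 0.1157]
tool_rot: [0.488, 0.512, -0.488, 0.512]
ft_force: [-0.2, 0.4, -3.6]
finger_gap: 0.125
```

Emit:
carry_out --plan '[{"grip": 0,"travel": [0.5,0,0],"roll": 0},{"grip": 0,"travel": [1,0,0],"roll": 0},{"grip": 0,"travel": [1,0,0],"roll": 0},{"grip": 0,"travel": [1.5,0,0],"roll": 0},{"grip": 0,"travel": [1.5,0,0],"roll": 0},{"grip": 0,"travel": [1.5,0,0],"roll": 0},{"grip": 0,"travel": [1.5,0,0],"roll": 0},{"grip": 0,"travel": [1.5,0,0],"roll": 0}]'

```text
t: 48.98
ee_pos: [0.6359, -0.0426, 0.1157]
tool_rot: [0.488, 0.512, -0.488, 0.512]
ft_force: [-4.1, -0.3, 7.9]
finger_gap: 0.126
```

Seated at 115.7 mm, as predicted. Releasing and rising.

Emit:
carry_out --plan '[{"grip": 20,"travel": [-1,0,0],"roll": 0},{"grip": 40,"travel": [-1,0,0],"roll": 0},{"grip": 60,"travel": [-1,0,0],"roll": 0},{"grip": 60,"travel": [-1,0,0],"roll": 0},{"grip": 60,"travel": [-1,0,0],"roll": 0},{"grip": 60,"travel": [-1,0,0],"roll": 0},{"grip": 60,"travel": [-1,0,0],"roll": 0},{"grip": 60,"travel": [-1,0,0],"roll": 0}]'

```text
t: 49.65
ee_pos: [0.6359, -0.0426, 0.1151]
tool_rot: [0.488, 0.512, -0.488, 0.512]
ft_force: [-1.0, 0.6, -0.5]
finger_gap: 0.593
```

Emit:
carry_out --plan '[{"grip": 60,"travel": [-10,0,0],"roll": 0},{"grip": 60,"travel": [-30,0,0],"roll": 0},{"grip": 60,"travel": [-60,0,0],"roll": 0},{"grip": 60,"travel": [-90,0,0],"roll": 0},{"grip": 60,"travel": [-120,-10,-30],"roll": 0},{"grip": 60,"travel": [-120,-30,-65],"roll": 0},{"grip": 60,"travel": [-120,-50,-100],"roll": 0},{"grip": 60,"travel": [-120,-70,-135],"roll": 0}]'

```text
t: 50.32
ee_pos: [0.5587, 0.09, 0.2367]
tool_rot: [0.489, 0.511, -0.488, 0.512]
ft_force: [1.0, 0.3, -0.7]
finger_gap: 0.599
```

Emit:
carry_out --plan '[{"grip": 60,"travel": [0,-10,-35],"roll": 0},{"grip": 60,"travel": [0,-20,-70],"roll": 0},{"grip": 60,"travel": [0,-30,-105],"roll": 0},{"grip": 60,"travel": [0,-40,-140],"roll": 0},{"grip": 60,"travel": [0,-50,-160],"roll": 0},{"grip": 60,"travel": [0,-50,-160],"roll": 0},{"grip": 60,"travel": [0,-50,-160],"roll": 0},{"grip": 60,"travel": [0,-50,-160],"roll": 0}]'

```text
t: 50.98
ee_pos: [0.5022, 0.2459, 0.2358]
tool_rot: [0.488, 0.512, -0.488, 0.512]
ft_force: [0.1, -0.6, -0.0]
finger_gap: 0.601
```

```bash
python3 -c "
from h import *
st()
snap('scene','s17.png')
W=cloud(snap('top','t17.png'))
rect(W,(.5,.75,-.2,.15),.092,.112,'coversheet')
rect(W,(.5,.75,-.2,.15),.125,.16,'handle')
rect(W,(.35,.443,-.12,.05),.112,.16,'grip')
rect(W,(.3,.67,-.45,-.17),.034,.046,'rim')
for c in [(.556,-.334),(.556,-.268),(.461,-.342),(.456,-.278)]: rect(W,(c[0]-.035,c[0]+.035,c[1]-.03,c[1]+.03),.025,.036,'cake')
"
```

```text
t 50.98 q [ 3.190e-01  3.980e-01  1.414e+00 -1.000e-03  1.329e+00  2.710e-01] p [0.5022 0.2459 0.2358] F [ 0.1 -0.6 -0. ] gap 0.601
[[0.001, 0.999, 0.048], [-0.0, 0.048, -0.999], [-1.0, 0.001, 0.0]]
coversheet n 7044 c [636.5 -42.1] size [112.7 237.3] long-from-y deg 2.71 z 0.102 mean [635.5 -40.8]
handle n 370 c [636.3 -41.4] size [12.4 96. ] long-from-y deg 2.61 z 0.1402 mean [635.7 -41.1]
grip n 783 c [428.2 -54.1] size [ 28.8 118.6] long-from-y deg 0.36 z 0.1303 mean [426.5 -54.2]
rim n 1739 c [ 523.7 -305.2] size [166.8 268.6] long-from-y deg -85.18 z 0.0409 mean [ 521.7 -309.6]
cake n 465 c [ 559.2 -332.3] size [42.7 50.4] long-from-y deg -89.63 z 0.0338 mean [ 559.2 -330.6]
cake n 457 c [ 554.  -267.6] size [42.2 52. ] long-from-y deg -88.41 z 0.0335 mean [ 554.4 -266.4]
cake n 477 c [ 461.4 -342.2] size [42.4 52.8] long-from-y deg -88.6 z 0.0336 mean [ 461.9 -340.3]
cake n 472 c [ 456.8 -277.5] size [41.  52.4] long-from-y deg -85.96 z 0.0336 mean [ 456.8 -276. ]
```

View pics/t17.png

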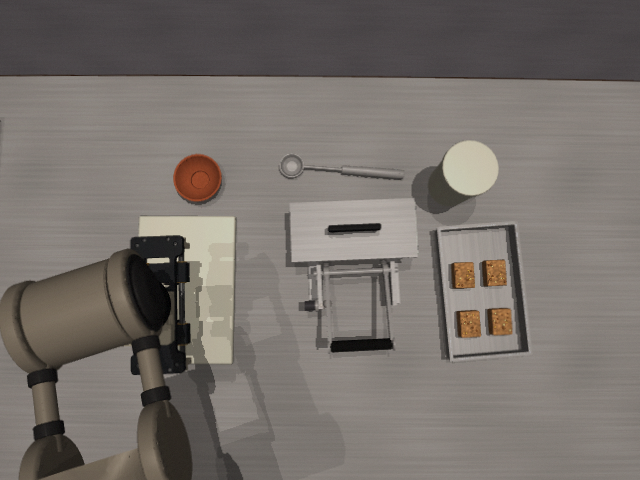

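View pics/s17.png

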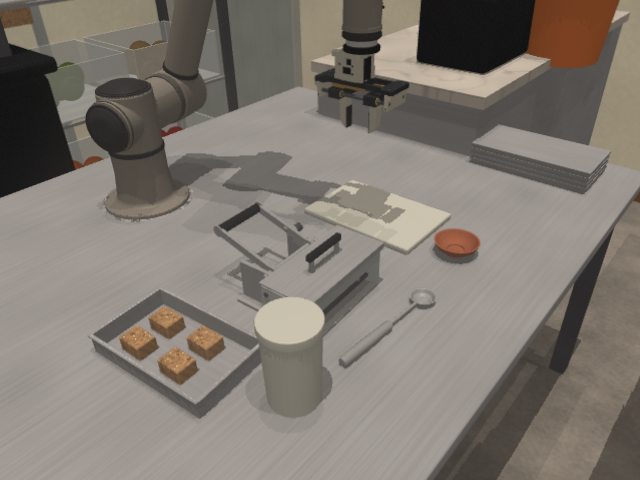

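The cover is at (636.5,-42.1) mm against the mould's (636.6,-42.3), and 0.4° out of square. It sits flat, with its top at 102 mm as at the start. The lever is up at (362,345), all four cakes are in the tray, and the tub, dish and spoon haven't moved.

```bash
python3 -c "
from h import *
print(manip.finish_job())"
```

```text
the job is handed in; nothing more can be done
None
```

The job is done and handed in at about 51 s. The hand-in reports no verdict, so the results below come from my own last camera checks.

- **Steps:** I laid the cover on the board and pushed the lever to its stop, where it stayed down. All four cakes went into the tray, 2 by 2. Then I pulled the lever up and put the cover back.
- **Disturbance:** The cover was knocked about 5 cm on the board during the run. I remeasured it before picking it up again.
- **Cover:** Its centre measured within 0.3 mm of the mould's and about 0.4° out of square. It is flat at its original height.
- **Lever:** It is up, with the grip's top at 130 mm as before the push.
- **Cakes and tray:** All four cakes lie flat in one layer, their tops about 33.5 mm above the bench. The tray has not moved.
- **Bystanders:** In the pictures the tub, dish and spoon are where they started.

No check failed. The cameras and arm readings disagreed by 1–3 mm at most.

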